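Stow the votive cup and stack the carry tote over it

TASK

Take the empty glass votive cup from under the riser shelf and stand it upright in the white base tote, then close it up with the white carry tote: put that on the base tote the way round that makes it stack, with its lugs standing on the tall rims of the end walls instead of dropping into the notches, sitting level and never pressing on the glass. Set both down gently rather than dropping them, and leave everything else on the dresser standing where they are.

Things in the scene. Friction and masses are not known exactly. Their poses are not given: they have to be found in the camera images.
- base_tote: White plastic base tote, open on top, loose, 0.7 kg. Origin: centre of underside; x along its length, z up. Outside 164 x 116 mm, inside 150 x 104 mm. Long sides (+y, -y; 6 mm thick) 40 mm high, with 85 mm high corner posts, 16 mm long in x. End walls (7 mm thick) 85 mm high, notched. Stands left or right on the dresser, one low side roughly facing the robot (yaw within 0.35 rad of +pi/2).
- base_twin_end (a point): Middle of the rim (85 mm up) of the base tote's +x end wall, which has two notches 28 mm wide, centred at y = +28 and -28 mm of the tote, cut from the rim down to 40 mm above the underside. The -x end wall has a single such notch, centred at y = 0.
- base_floor (a point): Centre of the base tote's inner floor, 5 mm above its underside; here the cup may stand.
- top_tote: White plastic carry tote, empty, loose, 0.25 kg, at any yaw, on the side the base tote is not. Origin: centre of underside; x along its length, z up. Body 140 x 94 mm outside, rim 50 mm high, walls and floor 4 mm. Lugs 20 mm wide, 14 mm tall, undersides 12 mm above its underside, stick out of its ends to x = +86 and -86 mm: two at the +x end (y = +28, -28 mm), one at the -x end (y = 0).
- carry_bar (a point): Middle of the carry tote's carry bar, 55 mm above its underside: the bar is 12 mm thick (in tote x), runs across the whole width in y, from 46 to 64 mm high, open beneath, with 60 mm clear on both sides.
- top_tote_twin_end (a point): Two-lug (+x) end of the carry tote, lug tips, 12 mm above its underside. Laid over the base's +x end it nests (lugs drop into notches); half a turn round, over the base's -x end, the lugs stand on the rims: it reaches 12 mm into the base with 5 mm play on each side, underside 73 mm above the base's underside, clear of the cup.
- votive_cup: Empty red glass votive cup, round, 48 mm across at the rim, 45 mm at the foot, 55 mm high, wall 3 mm, 0.11 kg. Origin: centre of underside, z up. It stands on the dresser under the riser's near edge, its centre 12 to 22 mm behind that edge, so the board stops a tool coming straight down: reach in from the robot's side, tool tilted about 40 degrees from vertical.
- riser: Fixed wooden riser shelf: a board 120 mm deep, 340 mm wide, 15 mm thick, underside 185 mm above the dresser, open at front and back, on an upright panel at each end (15 mm thick, 68 to 118 mm behind the near edge). Origin: on the dresser, below the middle of the near edge; x points away from the robot, under the board; y along the edge.
- balm_jar: Bystander: small amber glass jar with a metal lid, 34 mm across, 42 mm high, under the riser near its +y end. Origin: centre of underside.
- prayer_book: Bystander: plain dark book 85 x 130 x 22 mm lying on top of the riser. Origin: centre of underside.
- pill_dispenser: Bystander: grey plastic pill dispenser, 60 mm across, 58 mm high with its push button, standing between the totes. Origin: centre of underside.
- crucifix_stand: Bystander: plain aluminium cross on a round foot 80 mm across, 204 mm high, at the right rear. Origin: centre of underside.
- tumbler: Bystander: clear glass tumbler, 68 mm across, 100 mm high, at the left rear. Origin: centre of underside.
Not all that is in view belongs to the job. What is shaped like the top_tote but yellow is not meant. There is more than one size of the votive_cup; the job needs the smaller.

How it is judged:
On the way:
1. the votive cup stands upright on the floor of the base tote, let go (x of votive_cup in the frame of base_tote between -0.056 and 0.056 m and y of votive_cup in the frame of base_tote between -0.033 and 0.033 m and z of votive_cup in the frame of base_tote between 0 and 0.012 m and angle between votive_cup's own z axis and vertical below 0.12 rad and contact force between votive_cup and the fingers below 0.1 N and linear speed of votive_cup below 0.03 m/s), for 0.2 s.
At the end, for the whole second after the job is handed in: Cup upright (0.12 rad) on the base tote's floor; base tote level on the dresser; carry tote stacked on it, two-lug end over the one-notch end, centred within 9 mm, underside 68 to 79 mm above the base's underside, level within 0.05 rad; all at rest and released (x of votive_cup in the frame of base_tote between -0.056 and 0.056 m and y of votive_cup in the frame of base_tote between -0.033 and 0.033 m and z of votive_cup in the frame of base_tote between 0 and 0.012 m and angle between votive_cup's own z axis and vertical below 0.12 rad and x of top_tote in the frame of base_tote between -0.009 and 0.009 m and y of top_tote in the frame of base_tote between -0.009 and 0.009 m and z of top_tote in the frame of base_tote between 0.068 and 0.079 m and x of top_tote_twin_end in the frame of base_tote below -0.06 m and angle between each of top_tote, base_tote's own z axis and vertical below 0.05 rad and height (world z) of base_tote below 0.008 m and linear speed of each of top_tote, votive_cup, base_tote below 0.02 m/s); the robot touches nothing.
It fails at once if the carry tote presses on the glass cup (over 4 N) (contact force between top_tote and votive_cup above 4 N).
It fails at once if the cup is dropped (falling free faster than 0.6 m/s) (linear speed of votive_cup above 0.6 m/s and contact force between votive_cup and the fingers below 0.1 N).
It fails at once if the carry tote is dropped (falling free faster than 0.6 m/s) (linear speed of top_tote above 0.6 m/s and contact force between top_tote and the fingers below 0.1 N).
It fails at once if another thing on the dresser is shifted by more than 40 mm or knocked over (distance of any of balm_jar, prayer_book, pill_dispenser, crucifix_stand, tumbler from where it was at the start of the episode above 0.04 m or angle between any of balm_jar, prayer_book, pill_dispenser, crucifix_stand, tumbler's own z axis and vertical above 0.5 rad).
It also fails if it takes over 67 s, if anything falls off the work surface, if the arm or the gripper's body presses on something with over 40 N, if the wrist force passes 120 N, or if a joint passes its speed limit or range.

ROBOT

A 6-joint arm with a two-finger parallel gripper is mounted at the origin on the work surface. World frame = base frame: x ahead of the robot, y to its left, z up, the work surface at z = 0. Lengths are in m, angles in rad, forces in N, time in s.
With the tool pointing down it reaches from about 0.425 to 0.95 m from the base axis. Payload 3.5 kg.
Tool frame: the origin (TCP) lies at the very end of the fingers, on their centre line; the grasp point (between the pads) lies 19 mm behind it; z points along the fingers, y is the direction in which the jaws open and shut (so a half turn about z gives the same grasp; the last joint's range is limited). The gripper opens to 85 mm and grips with 20 to 120 N. Pads are 22 mm wide; open, the fingers measure 114 mm over their backs; the gripper's body (76 mm by 85 mm) begins 54 mm behind the grasp point. The pads swing forward as they close: fully open they stand 13 mm farther back than shut.
Start: joints at [1.046, 0.286, 1.577, -0, 1.279, -0.15], TCP at [0.247, 0.628, 0.208] pointing down, gripper open.
Joint ranges: [-2.77, 2.77], [-0.9, 2.22], [0.21, 2.48], [-1.53, 4.67], [0.24, 2.81], [-2.84, 2.84]. Speed limits (rad/s): [2.79, 2.79, 3.14, 3.14, 3.14, 3.14].

INTERFACE

Orientations are given as a unit quaternion [x, y, z, w].
In Python, from plant import ctrl, imaging gives the robot as it stands.
- The arm moves only by the shell command python3 -m creep 'ROWS' [OPENING] [FORCE]. ROWS is JSON, one flat list of numbers, 4 for each row, row after row: the shift along the tool's x, y, z in units of 25 mm (1.0 is 25 mm), then the turn about the tool's z in units of 5 degrees (1.0 is 5 degrees). A call has 1 to 20 rows; each row is the pose to reach, as a shift and turn from the pose commanded when the call began, along the tool's axes at that moment; what a row does not reach only later rows make up. A row lasts 1/12 s, in which the tool goes at most 41.7 mm and 7.16 degrees, less where a joint would pass 70% of its speed; a pose out of reach is approached as far as the arm can. A call with a gripper value outside its range is refused whole. OPENING is the closure in counts, from 0 (fully open) to 255 (shut), set as the call begins (- or left out, the last holds). The fingers move at their own pace and stop on an object; FORCE is the grip in N (left out, the last holds). Time passes only in rows, so rows that repeat a pose let the fingers close. It gives the time, the measured TCP pose, the force and the opening at its end, in the units of the state.
- ctrl.get_state(): the state, without advancing time (a new reading comes with each control period).
- imaging.read_camera(name): name is "scene" or "side" or "wrist"; returns the picture (420x560x3 uint8, red, green, blue); there is no depth.
- imaging.camera_info(name): a dict with "intrinsics" (3x3 intrinsics, pixels), "origin" and "attitude" of the camera in the world. Camera axes: x right, y down, z forward; pixel columns grow to the right and rows downward; lengths in m; the calibration is good to about 2 mm. A picture is of the moment at which its call begins: read the wrist's pose just before it. camera_info takes no time and is no camera call; for the wrist camera it gives the pose at the moment of the call.
- ctrl.sign_off(): hands the job in, once; it reports no verdict.
Trained networks look in the newest picture that a camera, given by its name, has taken for a name from the list of things; names that differ only in an ending like _2 or _b are one class to them, and where a whole thing is asked for, a point or a joint stands for the part that bears it (a point fixed in the world has none). Each returns a list of dicts, best first, with "p" (0 to 1); they miss things now and then, are a little off and sometimes report something else, mostly with a low value. They report only what shows in the picture. A call takes as long as a camera call. They do not tell look-alikes from the thing itself.
- imaging.silhouettes(camera, name): "mask" (420x560 bool, what is visible of it) and "uv" ([column, row] in pixels, amid what is visible of it).
The state is a dict: "time": time; "qpos": joint angles; "dq": joint speeds; "joint_efforts": joint torques, N m; "eef_pos": TCP position; "tcp_rot": TCP orientation; "contact_force": force on the tool from outside, world axes, zero at the start; "wrist_torque": the same for the moment, N m; "opening": opening from 0.0 (shut) to 1.0 (fully open).
Only numpy, scipy, OpenCV 4.12 (cv2) and the standard library are available. Lean on these libraries where they do the work, as an engineer would, in place of code of your own. Each camera call takes 0.05 s, during which the arm holds its last target.

## Working session

There is one attempt and no reset: what is moved stays moved. The work goes in short steps, Python scripts to look and compute and a shell command to move; the robot and the scene stay as the last step left them, time stands still between calls to the robot, and variables do not carry over. Pictures are saved under pics/ and viewed, and the job is handed in when it is done.

```bash
ls -R . | head -50; mkdir -p pics; cat > h.py <<'E'
import numpy as np, cv2
from scipy.spatial.transform import Rotation as R
from plant import ctrl, imaging
E
python3 - <<'E'
from h import *
print(ctrl.get_state())
for n in ["scene","side","wrist"]:
    print(n, imaging.camera_info(n))
    im=imaging.read_camera(n); cv2.imwrite(f"pics/{n}0.png",im[:,:,::-1])
E
```

```text
.:
pics

./pics:
{'time': 0.0, 'qpos': array([ 1.04604791e+00,  2.87154442e-01,  1.57817718e+00, -1.02713865e-05,
        1.27862117e+00, -1.49989108e-01]), 'dq': array([ 0.00031366, -0.00018164, -0.00147541,  0.00110938,  0.00145974,
       -0.00029908]), 'joint_efforts': array([-6.12065724e-04, -4.05984950e+01, -2.92626590e+01, -1.32051455e-04,
        5.69854121e-03, -2.82560002e-07]), 'eef_pos': array([0.24668769, 0.6275372 , 0.20665464]), 'tcp_rot': array([ 1.86283471e-01,  9.82495331e-01, -1.11517422e-03, -3.85969872e-04]), 'contact_force': array([0.28566063, 0.15117238, 0.2926895 ]), 'wrist_torque': array([0.02095363, 0.03463438, 0.01933484]), 'opening': 0.9989098398309093}
scene {'intrinsics': array([[456.73067451,   0.        , 278.00912124],
       [  0.        , 456.73067451, 211.36346425],
       [  0.        ,   0.        ,   1.        ]]), 'origin': array([0.9470539 , 0.16688889, 1.14659619]), 'attitude': array([ 0.54338612,  0.80720922, -0.18815474, -0.13320131])}
side {'intrinsics': array([[426.05089305,   0.        , 278.41109079],
       [  0.        , 426.05089305, 208.76318689],
       [  0.        ,   0.        ,   1.        ]]), 'origin': array([-0.0736882 , -0.61123761,  0.93255656]), 'attitude': array([ 0.85085123, -0.35207579,  0.13858609, -0.36453906])}
wrist {'intrinsics': array([[351.09700841,   0.        , 274.38860166],
       [  0.        , 351.09700841, 209.39946643],
       [  0.        ,   0.        ,   1.        ]]), 'origin': array([0.18066341, 0.65431165, 0.37226579]), 'attitude': array([0.81827494, 0.55730985, 0.07896973, 0.11660031])}
```

View pics/scene0.png

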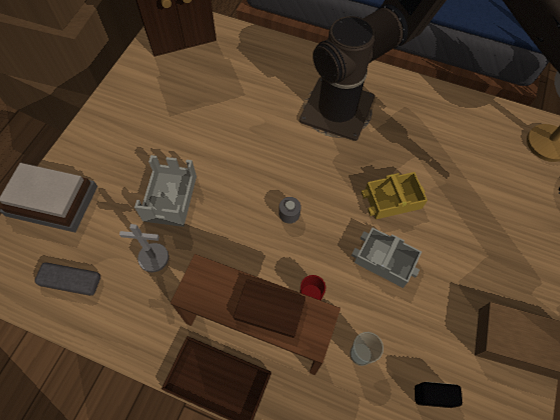

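View pics/side0.png

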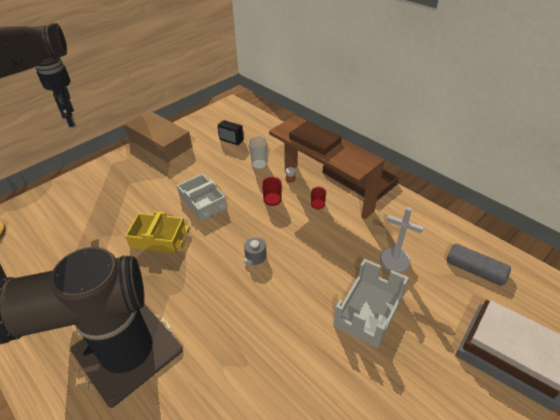

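View pics/wrist0.png

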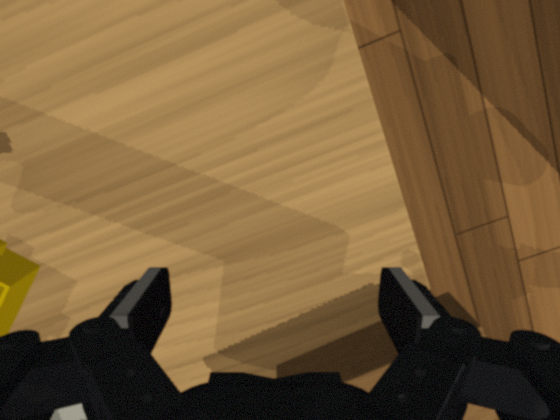

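```bash
cat >> h.py <<'E'
def ray(name,uv,info=None):
    c=info or imaging.camera_info(name); K=c["intrinsics"]; d=np.linalg.inv(K)@np.array([uv[0],uv[1],1.])
    return np.array(c["origin"]), R.from_quat(c["attitude"]).as_matrix()@d
def atz(name,uv,z,info=None):
    o,d=ray(name,uv,info); return o+d*(z-o[2])/d[2]
def proj(name,P,info=None):
    c=info or imaging.camera_info(name); P=np.atleast_2d(P)
    q=(P-c["origin"])@R.from_quat(c["attitude"]).as_matrix(); K=c["intrinsics"]
    u=q@K.T; return u[:,:2]/u[:,2:]
def crop(name,im,x0,y0,x1,y1,s,fn,pts=()):
    c=cv2.resize(im[y0:y1,x0:x1,::-1],None,fx=s,fy=s,interpolation=cv2.INTER_CUBIC)
    c=np.ascontiguousarray(c)
    for p in pts: cv2.circle(c,(int((p[0]-x0+.5)*s),int((p[1]-y0+.5)*s)),2,(0,255,0),-1)
    cv2.imwrite(fn,c)
E
python3 - <<'E'
from h import *
hz=dict(base_tote=.085,top_tote=.05,votive_cup=.055,riser=.2,balm_jar=.042,pill_dispenser=.05,crucifix_stand=.1,tumbler=.1)
np.save("pics/x.npy",0)
for cam in ["scene","side"]:
    im=imaging.read_camera(cam)
    for n in ["base_tote","top_tote","votive_cup"]:
        for r in imaging.silhouettes(cam,n):
            if r["p"]<.2: continue
            m=r["mask"]; ys,xs=np.nonzero(m)
            print(cam,n,round(r["p"],2),np.round(r["uv"]),xs.min(),xs.max(),ys.min(),ys.max(),m.sum(),np.round(atz(cam,r["uv"],hz[n]/2),3))
    if cam=="scene":
        crop(cam,im,120,140,220,230,7,"pics/s_base.png"); crop(cam,im,340,160,440,300,4,"pics/s_top.png"); crop(cam,im,160,240,400,380,3,"pics/s_ris.png")
    else:
        crop(cam,im,230,100,400,240,4.5,"pics/d_cup.png"); crop(cam,im,320,250,420,350,6,"pics/d_base.png"); crop(cam,im,110,160,240,260,6,"pics/d_top.png")
E
```

```text
scene base_tote 0.86 [168. 193.] 136 196 156 226 2863 [ 0.492 -0.331  0.042]
scene base_tote 0.36 [388. 257.] 352 421 228 287 2463 [0.444 0.284 0.042]
scene top_tote 0.71 [386. 257.] 352 421 228 286 2520 [0.437 0.281 0.025]
scene top_tote 0.68 [396. 197.] 362 427 172 218 2178 [0.252 0.257 0.025]
scene votive_cup 0.72 [314. 285.] 301 325 275 299 457 [0.581 0.13  0.028]
side base_tote 0.66 [368. 302.] 333 407 260 346 3807 [ 0.481 -0.333  0.042]
side top_tote 0.87 [201. 195.] 177 226 174 219 1428 [0.439 0.291 0.025]
side votive_cup 0.77 [273. 192.] 262 281 176 204 501 [0.609 0.138 0.027]
side votive_cup 0.73 [321. 199.] 310 325 188 209 306 [0.689 0.005 0.028]
```

View pics/d_cup.png

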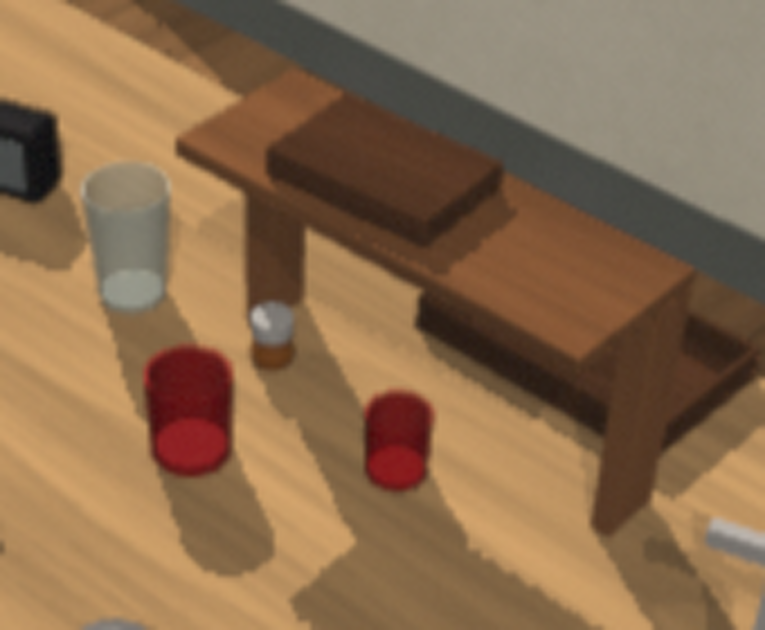

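View pics/s_base.png

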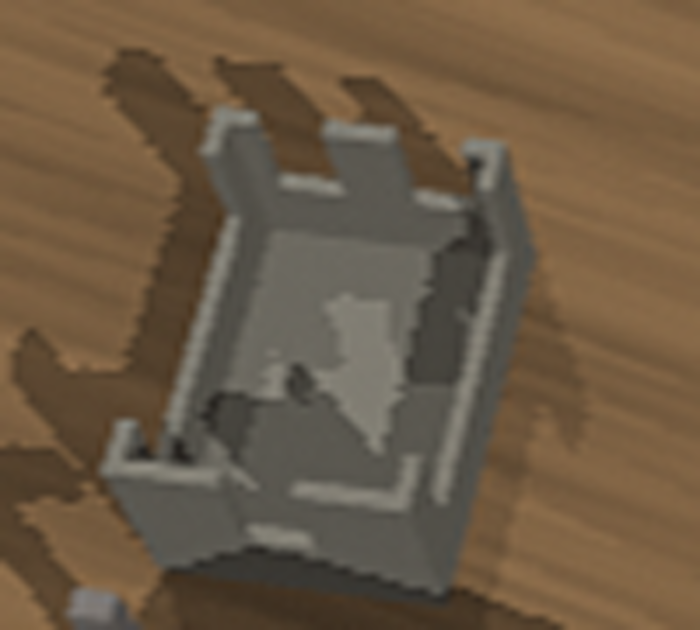

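View pics/d_base.png

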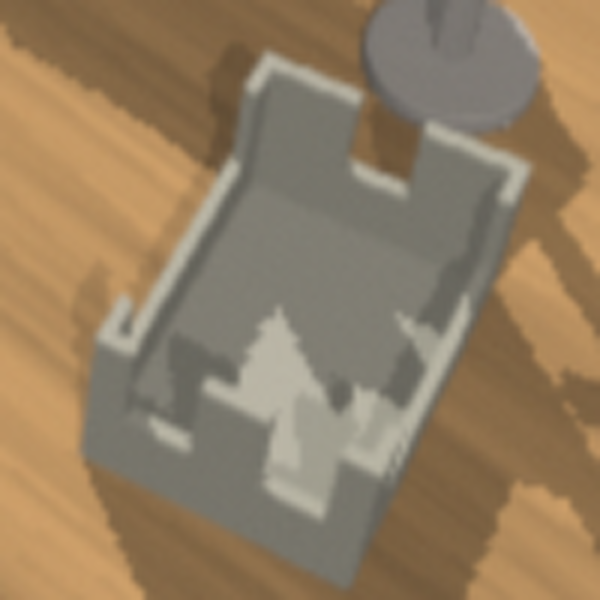

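View pics/s_top.png

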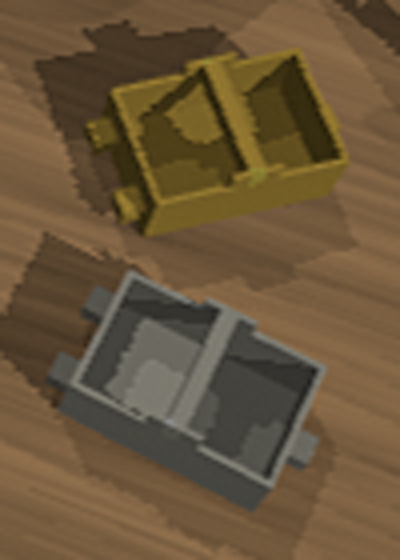

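View pics/s_ris.png

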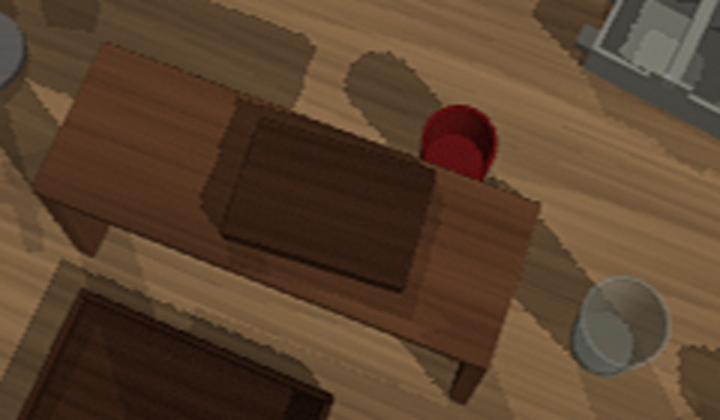

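View pics/d_top.png

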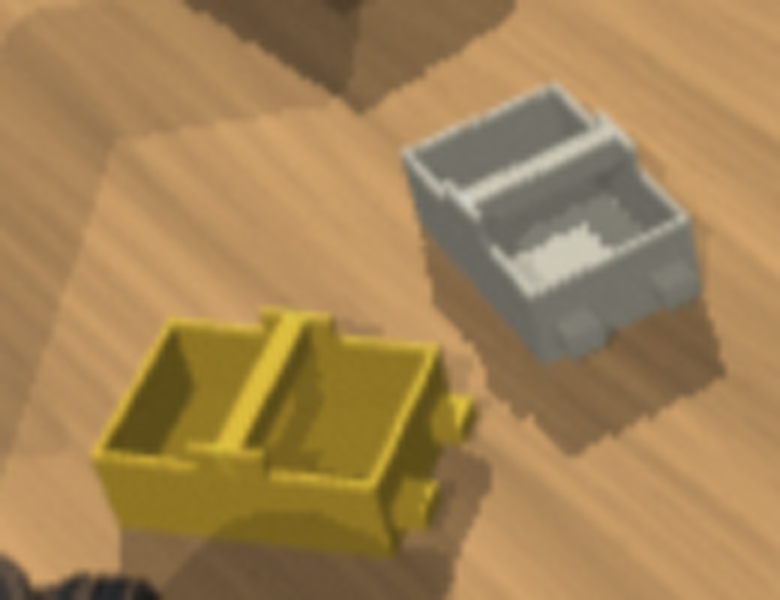

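```bash
cat >> h.py <<'E'
from scipy.optimize import least_squares
def fit(obs,x0):
    # obs: list of (cam, local xyz, uv)
    infos={c:imaging.camera_info(c) if isinstance(c,str) else c for c in {o[0] for o in obs}}
    def f(p):
        c,s=np.cos(p[2]),np.sin(p[2]); r=[]
        for cam,l,uv in obs:
            P=[p[0]+c*l[0]-s*l[1],p[1]+s*l[0]+c*l[1],l[2]]
            r+=list((proj(cam,P,infos[cam])[0]-uv))
        return np.array(r)
    s=least_squares(f,x0,loss="soft_l1"); return s.x,f(s.x).reshape(-1,2)
E
python3 - <<'E'
from h import *
S=lambda u,v:(120+u/7-.5,140+v/7-.5)
for n,p in dict(twinL=(212,112),twinR=(505,145),L=(106,472),Rr=(408,508)).items(): print(n,np.round(atz("scene",S(*p),.085),3))
T=lambda u,v:(340+u/4-.5,160+v/4-.5)
for n,p in dict(twinfar=(132,272),twin2=(70,402),a=(325,368),b=(268,488)).items(): print(n,np.round(atz("scene",T(*p),.05),3))
Q=lambda u,v:(160+u/3-.5,240+v/3-.5)
for n,p in dict(nearL=(107,43),nearR=(540,203),farL=(37,190),farR=(488,365)).items(): print(n,np.round(atz("scene",Q(*p),.2),3))
D=lambda u,v:(230+u/4.5-.5,100+v/4.5-.5)
print("cup foot",atz("side",D(397,468),.003),"rim",atz("side",D(399,407),.055))
print("rim width px",68/4.5, )
o,d=ray("side",D(399,407)); t=(.055-o[2])/d[2]
for n,a,b,z in (("small",D(366,420),D(433,420),.055),("big",D(146,375),D(232,375),.06)):
    print(n,np.linalg.norm(atz("side",a,z)-atz("side",b,z)))
E
```

```text
twinL [ 0.423 -0.414  0.085]
twinR [ 0.393 -0.301  0.085]
L [ 0.578 -0.372  0.085]
Rr [ 0.549 -0.262  0.085]
twinfar [0.382 0.221 0.05 ]
twin2 [0.485 0.211 0.05 ]
a [0.4   0.356 0.05 ]
b [0.493 0.343 0.05 ]
nearL [ 0.67  -0.132  0.2  ]
nearR [0.663 0.202 0.2  ]
farL [ 0.787 -0.128  0.2  ]
farR [0.779 0.205 0.2  ]
cup foot [0.6880834 0.0150941 0.003    ] rim [0.69197035 0.01973968 0.055     ]
rim width px 15.11111111111111
small 0.04559863177703257
big 0.0601127322996779
```

```bash
python3 -m creep; python3 -m creep --help; python3 - <<'E'
from h import *
s=ctrl.get_state(); print(s["time"]); Rt=R.from_quat(s["tcp_rot"]); print(Rt.as_matrix().round(3))
c=imaging.camera_info("wrist"); print("cam in tool",Rt.inv().apply(c["origin"]-s["eef_pos"]).round(3)); print((Rt.inv()*R.from_quat(c["attitude"])).as_matrix().round(3))
S=lambda u,v:(120+u/7-.5,140+v/7-.5); D=lambda u,v:(320+u/6-.5,250+v/6-.5)
A,B,C=.082,.058,.085
obs=[("scene",(A,B,C),S(212,112)),("scene",(A,-B,C),S(505,145)),("scene",(-A,B,C),S(106,472)),("scene",(-A,-B,C),S(408,508)),
("side",(-A,B,C),D(525,165)),("side",(-A,-B,C),D(263,57)),("side",(A,-B,C),D(97,342))]
# determine handedness: twin end +x ; try
for flip in (1,-1):
    o=[(c,(l[0],flip*l[1],l[2]),u) for c,l,u in obs]
    p,r=fit(o,[.49,-.33,-2.9]); print(flip,p.round(4),r.round(1).tolist())
T=lambda u,v:(340+u/4-.5,160+v/4-.5); E=lambda u,v:(110+u/6-.5,160+v/6-.5)
A,B,C=.07,.047,.05
obs=[("scene",(A,B,C),T(70,402)),("scene",(A,-B,C),T(132,272)),("scene",(-A,-B,C),T(325,368)),("scene",(-A,B,C),T(268,488)),
("side",(A,B,C),E(688,215)),("side",(A,-B,C),E(532,295)),("side",(-A,-B,C),E(405,152)),("side",(-A,B,C),E(555,87))]
for flip in (1,-1):
    o=[(c,(l[0],flip*l[1],l[2]),u) for c,l,u in obs]
    p,r=fit(o,[.44,.283,-1.67]); print(flip,p.round(4),r.round(1).tolist())
E
```

```text
0.55
[[-0.931  0.366 -0.   ]
 [ 0.366  0.931 -0.   ]
 [ 0.    -0.    -1.   ]]
cam in tool [ 0.071  0.    -0.166]
[[-0.    -0.96  -0.279]
 [ 1.    -0.001  0.001]
 [-0.001 -0.279  0.96 ]]
1 [ 0.4853 -0.3361 -2.8822] [[0.6, -0.4], [0.1, -0.5], [0.1, 0.5], [0.8, 0.5], [1.1, 0.1], [0.2, -0.3], [0.2, 0.5]]
-1 [ 0.4532 -0.2288 -2.8738] [[82.1, 7.4], [-1.4, -1.6], [87.1, 9.3], [-0.2, -0.7], [-84.1, -33.8], [1.0, 1.0], [1.5, 2.4]]
1 [ 0.4378  0.2837 -1.693 ] [[0.3, -3.3], [-0.5, 0.1], [1.0, 0.2], [1.8, 0.8], [1.3, 0.9], [0.6, 0.8], [-0.2, 0.7], [0.5, -0.3]]
-1 [ 0.4381  0.2838 -0.5536] [[0.1, -4.5], [9.2, 56.5], [1.3, 1.6], [-9.4, -55.2], [0.8, 1.5], [23.0, -30.9], [0.4, -0.1], [-22.9, 30.5]]invalid input
invalid input: not JSON, or not a number
```

```bash
python3 -m creep '[0,1.5,-1,0, 0,3,-2,0, 0,4.5,-3,0, 0,6,-4,0, 0,7.5,-4,0, 0,9,-4,0, 0,10.5,-4,0, 0,12,-4,0, 0,13,-4,0, 0,14,-4,0, 0,14,-4,0, 0,14,-4,0]'; python3 - <<'E'
from h import *
s=ctrl.get_state(); print(s["time"],s["qpos"].round(3),s["eef_pos"].round(3)); Rt=R.from_quat(s["tcp_rot"]); print(Rt.as_matrix().round(3))
E
```

```text
time: 1.55
eef_pos: [0.3546, 0.9013, 0.2892]
tcp_rot: [0.186, 0.982, 0.013, 0.003]
contact_force: [1.0, 1.9, 1.8]
opening: 1.002
1.55 [ 1.091  1.108  0.21   0.003  1.797 -0.105] [0.355 0.901 0.289]
[[-0.931  0.366  0.01 ]
 [ 0.366  0.93   0.025]
 [-0.     0.027 -1.   ]]
```

```bash
python3 -m creep '[0,6,0,0, 0,6,0,0, 0,6,0,0, 0,6,0,0, 0,6,0,0, 0,6,0,0]'; python3 - <<'E'
from h import *
s=ctrl.get_state(); print(s["time"],s["qpos"].round(3),s["eef_pos"].round(3)); Rt=R.from_quat(s["tcp_rot"]); print(Rt.as_matrix().round(4))
E
```

```text
time: 2.05
eef_pos: [0.3609, 0.9173, 0.2581]
tcp_rot: [0.186, 0.982, 0.027, 0.005]
contact_force: [-0.2, 0.3, 0.2]
opening: 1.001
2.05 [ 1.092  1.14   0.21   0.006  1.737 -0.103] [0.361 0.917 0.258]
[[-9.306e-01  3.656e-01  2.000e-02]
 [ 3.661e-01  9.292e-01  5.040e-02]
 [-2.000e-04  5.420e-02 -9.985e-01]]
```

```bash
python3 -m creep '[0,30,0,0, 0,30,0,0, 0,30,0,0, 0,30,0,0, 0,30,0,0, 0,30,0,0, 0,30,0,0, 0,30,0,0, 0,30,0,0, 0,30,0,0]'; python3 - <<'E'
from h import *
s=ctrl.get_state(); print(s["time"],s["qpos"].round(3),s["eef_pos"].round(3)); Rt=R.from_quat(s["tcp_rot"]); print(Rt.as_matrix().round(4))
E
```

```text
time: 2.88
eef_pos: [0.3696, 0.9394, 0.1958]
tcp_rot: [0.186, 0.982, 0.04, 0.008]
contact_force: [-0.2, 0.5, 0.1]
opening: 1.002
2.8833 [ 1.094  1.205  0.21   0.008  1.647 -0.101] [0.37  0.939 0.196]
[[-9.306e-01  3.649e-01  2.960e-02]
 [ 3.661e-01  9.276e-01  7.490e-02]
 [-1.000e-04  8.060e-02 -9.968e-01]]
```

```bash
cat > st.py <<'E'
from h import *
s=ctrl.get_state(); Rt=R.from_quat(s["tcp_rot"]); M=Rt.as_matrix()
print(round(s["time"],2),"q",s["qpos"].round(3),"p",s["eef_pos"].round(4),"F",s["contact_force"].round(1),"op",round(float(s["opening"]),3))
print("tool x,y,z axes:",M[:,0].round(3),M[:,1].round(3),M[:,2].round(3),"tilt deg",np.degrees(np.arccos(-M[2,2])).round(2))
E
python3 -m creep '[0,4,-4,0, 0,4,-4,0]'; python3 st.py;  python3 -m creep '[0,4,-4,0, 0,4,-4,0]';python3 st.py
```

```text
time: 3.05
eef_pos: [0.3679, 0.935, 0.2379]
tcp_rot: [0.186, 0.981, 0.05, 0.009]
contact_force: [0.0, -1.1, 1.4]
opening: 1.0
3.05 q [ 1.092  1.162  0.21   0.011  1.668 -0.102] p [0.3679 0.935  0.2379] F [ 0.  -1.1  1.4] op 1.0
tool x,y,z axes: [-0.931  0.366  0.   ] [0.364 0.926 0.102] [ 0.037  0.095 -0.995] tilt deg 5.85
time: 3.22
eef_pos: [0.3656, 0.9295, 0.2863]
tcp_rot: [0.186, 0.98, 0.065, 0.013]
contact_force: [-0.1, 0.5, 1.4]
opening: 0.998
3.22 q [ 1.091  1.113  0.21   0.013  1.687 -0.102] p [0.3656 0.9295 0.2863] F [-0.1  0.5  1.4] op 0.998
tool x,y,z axes: [-0.931  0.366 -0.001] [0.363 0.922 0.132] [ 0.049  0.123 -0.991] tilt deg 7.61
```

```bash
cat > go.py <<'E'
import sys
from h import *
# python3 go.py x y z [yawdeg of tool y desired]
s=ctrl.get_state(); Rt=R.from_quat(s["tcp_rot"])
t=np.array([float(a) for a in sys.argv[1:4]])
d=Rt.inv().apply(t-s["eef_pos"]); print("units",(d/.025).round(2),"rows",np.linalg.norm(d)/.0417)
if len(sys.argv)>4:
    a=np.radians(float(sys.argv[4])); v=Rt.inv().apply([np.cos(a),np.sin(a),0]); ang=np.degrees(np.arctan2(-v[0],v[1])); ang=(ang+90)%180-90
    print("turn units",round(ang/5,2))
E
python3 go.py .92 -.18 .36 90; python3 - <<'E'
from h import *
for uv in [(240,85),(400,170),(560,265)]: print(atz("side",uv,0).round(2))
for uv in [(20,320),(120,372)]: print(atz("scene",uv,0).round(2))
E
```

```text
units [-36.88 -32.5   -7.29] rows 29.79617718404581
turn units -4.33
[1.03 0.79 0.  ]
[ 1.01 -0.07  0.  ]
[ 0.97 -0.62  0.  ]
[ 0.93 -0.52  0.  ]
[ 0.95 -0.23  0.  ]
```

```bash
python3 -m creep '[-1.2,-1,-0.5,0, -2.4,-2,-1,0, -3.6,-3,-1.5,0, -4.8,-4.1,-2,-0.5, -6,-5.2,-2.5,-1, -7.2,-6.3,-3,-1.5, -8.4,-7.4,-3.5,-2, -9.6,-8.5,-4,-2.5, -10.8,-9.6,-4,-3, -12,-10.7,-4,-3.5, -13.2,-11.8,-4,-4, -14.4,-12.8,-4,-4.3, -15.6,-13.8,-4,-4.3, -16.8,-14.8,-4,-4.3, -18,-15.8,-4,-4.3]'; python3 st.py;python3 go.py .92 -.18 .36 90
```

```text
time: 4.47
eef_pos: [0.6378, 0.3871, 0.3351]
tcp_rot: [-0.0, 0.998, 0.06, 0.027]
contact_force: [0.4, 0.0, 0.4]
opening: 1.0
4.47 q [ 0.376  0.32   1.312  0.093  1.415 -1.206] p [0.6378 0.3871 0.3351] F [0.4 0.  0.4] op 1.0
tool x,y,z axes: [-0.999  0.002 -0.054] [-0.004  0.993  0.12 ] [ 0.054  0.12  -0.991] tilt deg 7.59
units [-11.38 -22.44  -3.11] rows 15.201178531506834
turn units -0.03
```

```bash
python3 - <<'E'
from h import *
for n in ["side"]:
    im=imaging.read_camera(n); cv2.imwrite(f"pics/{n}1.png",im[:,:,::-1])
E
```

```text
(no output)
```

View pics/side1.png

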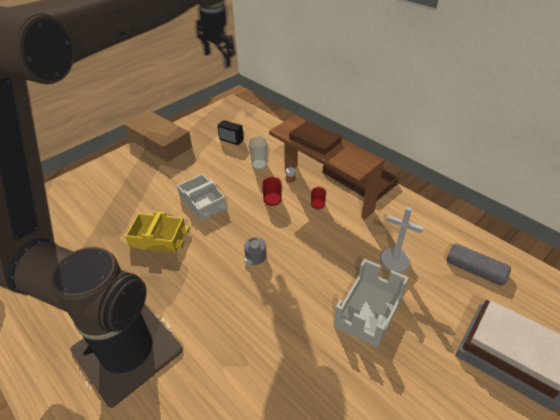

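```bash
python3 go.py .93 -.24 .36 90; python3 -m creep '[-0.7,-1.4,-0.2,0, -1.4,-2.8,-0.4,0, -2.1,-4.2,-0.6,0, -2.8,-5.6,-0.8,0, -3.5,-7,-1,0, -4.2,-8.4,-1.3,0, -4.9,-9.8,-1.6,0, -5.6,-11.2,-1.9,0, -6.3,-12.6,-2.2,0, -7,-14,-2.5,0, -7.7,-15.4,-2.8,0, -8.4,-16.8,-3.1,0, -9.1,-18.2,-3.4,0, -9.8,-19.6,-3.7,0, -10.5,-21,-4,0, -11.2,-22.4,-4.2,0, -11.7,-23.6,-4.2,0, -11.8,-24.8,-4.2,0]'; python3 st.py
```

```text
units [-11.79 -24.46  -3.23] rows 16.39036027172336
turn units -0.11
time: 6.02
eef_pos: [0.9094, -0.2363, 0.3554]
tcp_rot: [0.001, 0.998, 0.06, 0.022]
contact_force: [0.9, -1.4, -3.3]
opening: 1.003
6.02 q [-0.399  1.035  0.219  0.135  1.89  -1.926] p [ 0.9094 -0.2363  0.3554] F [ 0.9 -1.4 -3.3] op 1.003
tool x,y,z axes: [-0.999  0.005 -0.045] [-0.001  0.993  0.119] [ 0.045  0.119 -0.992] tilt deg 7.33
```

```bash
python3 -m creep '[-4,-1.5,-3,0, -4,-1.5,-3,0]'; python3 -m creep '[-4,-1.5,-3,0, -4,-1.5,-3,0]';python3 -m creep '[-4,-1.5,-3,0, -4,-1.5,-3,0]'; python3 st.py
```

```text
time: 6.18
eef_pos: [0.9067, -0.2456, 0.3832]
tcp_rot: [0.002, 0.998, 0.054, 0.042]
contact_force: [-2.9, 1.1, 2.6]
opening: 1.0
time: 6.35
eef_pos: [0.9041, -0.2492, 0.4042]
tcp_rot: [0.001, 0.997, 0.05, 0.056]
contact_force: [-0.8, 0.5, -0.8]
opening: 0.996
time: 6.52
eef_pos: [0.9009, -0.2571, 0.419]
tcp_rot: [0.002, 0.997, 0.047, 0.068]
contact_force: [0.3, -0.3, 0.5]
opening: 1.0
6.52 q [-0.427  0.972  0.21   0.148  1.871 -1.945] p [ 0.9009 -0.2571  0.419 ] F [ 0.3 -0.3  0.5] op 1.0
tool x,y,z axes: [-0.991  0.009 -0.135] [-0.003  0.996  0.094] [ 0.135  0.093 -0.986] tilt deg 9.45
```

```bash
for i in 1; do python3 -m creep '[-6,-2,-2,0]' >/dev/null; python3 -m creep '[-6,-2,-2,0]'>/dev/null;python3 -m creep '[-6,-2,-2,0]'>/dev/null;python3 -m creep '[-6,-2,-2,0]'>/dev/null; done; python3 st.py
```

```text
6.85 q [-0.439  0.976  0.21   0.16   1.784 -1.952] p [ 0.9213 -0.2743  0.4193] F [ 0.5  0.1 -0.2] op 0.996
tool x,y,z axes: [-0.976  0.018 -0.216] [0.003 0.997 0.073] [ 0.217  0.07  -0.974] tilt deg 13.18
```

```bash
python3 -m creep '[-6,-2,-2,0]' >/dev/null; python3 -m creep '[-6,-2,-2,0]'>/dev/null;python3 -m creep '[-6,-2,-2,0]'>/dev/null;python3 -m creep '[-6,-2,-2,0]'>/dev/null;  python3 -m creep '[-6,-2,-2,0]' >/dev/null; python3 -m creep '[-6,-2,-2,0]'>/dev/null;python3 -m creep '[-6,-2,-2,0]'>/dev/null;python3 -m creep '[-6,-2,-2,0]'>/dev/null; python3 st.py
```

```text
7.52 q [-0.464  0.936  0.21   0.188  1.645 -1.965] p [ 0.9427 -0.3025  0.4689] F [-0.3  1.   0.2] op 1.003
tool x,y,z axes: [-0.923  0.026 -0.384] [0.018 1.    0.025] [ 0.385  0.016 -0.923] tilt deg 22.64
```

```bash
python3 -m creep '[-0.5,1.5,-0.5,0, -1,3,-1,0, -1,4.5,-1,0, -1,6,-1,0, -1,7.5,-1,0, -1,9,-1,0, -1,10.5,-1,0, -1,12,-1,0]'; python3 st.py; python3 -m creep '[-6,0,-2,0]'>/dev/null;python3 -m creep '[-6,0,-2,0]'>/dev/null;python3 -m creep '[-6,0,-2,0]'>/dev/null;  python3 -m creep '[-6,0,-2,0]' >/dev/null; python3 -m creep '[-6,0,-2,0]'>/dev/null;python3 -m creep '[-6,0,-2,0]'>/dev/null;python3 -m creep '[-6,0,-2,0]'>/dev/null; python3 st.py
```

```text
time: 8.18
eef_pos: [0.9611, -0.0015, 0.5099]
tcp_rot: [0.011, 0.981, 0.011, 0.196]
contact_force: [-0.4, 1.0, 0.6]
opening: 0.996
8.18 q [-0.125  0.803  0.349  0.065  1.599 -1.659] p [ 0.9611 -0.0015  0.5099] F [-0.4  1.   0.6] op 0.996
tool x,y,z axes: [-0.923  0.026 -0.384] [0.018 1.    0.026] [ 0.384  0.017 -0.923] tilt deg 22.62
8.77 q [-0.14   0.818  0.21   0.088  1.568 -1.661] p [ 0.9731 -0.0113  0.5887] F [0.  0.4 0.3] op 0.994
tool x,y,z axes: [-0.852  0.03  -0.523] [0.018 0.999 0.028] [ 0.524  0.014 -0.852] tilt deg 31.59
```

```bash
 python3 -m creep '[-6,0,1,0]'>/dev/null;python3 -m creep '[-6,0,1,0]'>/dev/null;python3 -m creep '[-6,0,1,0]'>/dev/null;  python3 -m creep '[-6,0,1,0]' >/dev/null; python3 -m creep '[-6,0,1,0]'>/dev/null; python3 st.py
```

```text
9.18 q [-0.139  0.854  0.21   0.1    1.42  -1.665] p [ 1.0184 -0.0135  0.5764] F [0.1 0.8 0.1] op 1.0
tool x,y,z axes: [-0.787  0.031 -0.616] [0.016 0.999 0.029] [ 0.616  0.013 -0.788] tilt deg 38.05
```

```bash
 python3 -m creep '[-6,0,1,0]'>/dev/null; python3 st.py; python3 go.py .6 .018 .3 90; python3 - <<'E'
from h import *
im=imaging.read_camera("side")
for n,z in (("votive_cup",.0275),("pill_dispenser",.027),("crucifix_stand",.05),("balm_jar",.02)):
    for r in imaging.silhouettes("side",n):
        if r["p"]>.3: print(n,r["p"],atz("side",r["uv"],z).round(3))
E
```

```text
9.27 q [-0.139  0.858  0.21   0.102  1.394 -1.666] p [ 1.0253 -0.0141  0.5773] F [-0.4  0.3 -0.3] op 1.0
tool x,y,z axes: [-0.773  0.031 -0.634] [0.016 0.999 0.03 ] [ 0.634  0.013 -0.773] tilt deg 39.36
units [20.22  0.68 -2.19] rows 12.198307779658093
turn units -0.36
votive_cup 0.71 [0.69  0.009 0.028]
votive_cup 0.67 [0.611 0.138 0.027]
pill_dispenser 0.63 [0.401 0.    0.027]
crucifix_stand 0.73 [ 0.665 -0.3    0.05 ]
balm_jar 0.47 [0.723 0.164 0.02 ]
```

```bash
 python3 -m creep '[1.6,0,-0.2,0, 3.2,0,-0.4,0, 4.8,0,-0.6,-0.1, 6.4,0.1,-0.8,-0.2, 8,0.2,-1,-0.3, 9.6,0.3,-1.2,-0.4, 11.2,0.4,-1.4,-0.5, 12.8,0.5,-1.6,-0.5, 14.4,0.6,-1.8,-0.5, 16,0.7,-2,-0.5, 17.6,0.7,-2.1,-0.5, 19,0.7,-2.2,-0.5, 20.2,0.7,-2.2,-0.5, 20.2,0.7,-2.2,-0.5]'; python3 st.py; python3 go.py .607 .018 .134; python3 - <<'E'
from h import *
for n in ["wrist"]:
    im=imaging.read_camera(n); cv2.imwrite(f"pics/{n}2.png",im[:,:,::-1])
E
```

```text
time: 10.68
eef_pos: [0.5955, 0.0198, 0.297]
tcp_rot: [-0.009, 0.943, 0.005, 0.333]
contact_force: [-0.6, 0.3, -1.0]
opening: 1.002
10.68 q [-0.202 -0.322  2.124  0.224  0.684 -1.917] p [0.5955 0.0198 0.297 ] F [-0.6  0.3 -1. ] op 1.002
tool x,y,z axes: [-0.778 -0.013 -0.628] [-0.019  1.     0.003] [ 0.628  0.014 -0.778] tilt deg 38.93
units [ 3.74 -0.1   5.36] rows 3.917726836699582
```

View pics/wrist2.png

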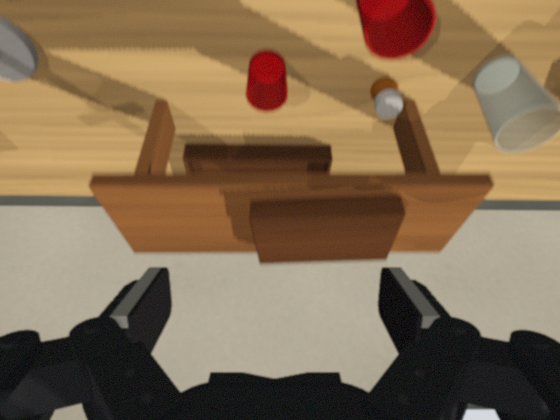

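```bash
 python3 - <<'E'
from h import *
im=imaging.read_camera("wrist"); c=imaging.camera_info("wrist")
for r in imaging.silhouettes("wrist","votive_cup"):
    ys,xs=np.nonzero(r["mask"]); print(r["p"],r["uv"],xs.min(),xs.max(),ys.min(),ys.max(),atz("wrist",r["uv"],.0275,c).round(4))
print(proj("wrist",[[.69,.018,0],[.69,.018,.055],[.667,.035,.185],[.667,.035,.2],[.67,-.135,.2],[.663,.205,.2]],c).round(1))
for p in [(93,178),(491,178)]: print(atz("wrist",p,.2,c).round(4),atz("wrist",p,.185,c).round(4))
crop("wrist",im,80,30,500,260,1.9,"pics/w2c.png")
E
```

```text
0.95 [266.4, 90.0] 245 286 58 120 [0.6939 0.0142 0.0275]
0.84 [391.2, 33.9] 354 433 0 70 [0.6246 0.1419 0.0275]
[[269.7  73.2]
 [269.6 102.4]
 [289.1 178. ]
 [289.6 191.8]
 [ 85.6 192.5]
 [493.4 190.4]]
[ 0.6512 -0.1213  0.2   ] [ 0.6691 -0.1329  0.185 ]
[0.6471 0.1945 0.2   ] [0.6647 0.2093 0.185 ]
```

View pics/w2c.png

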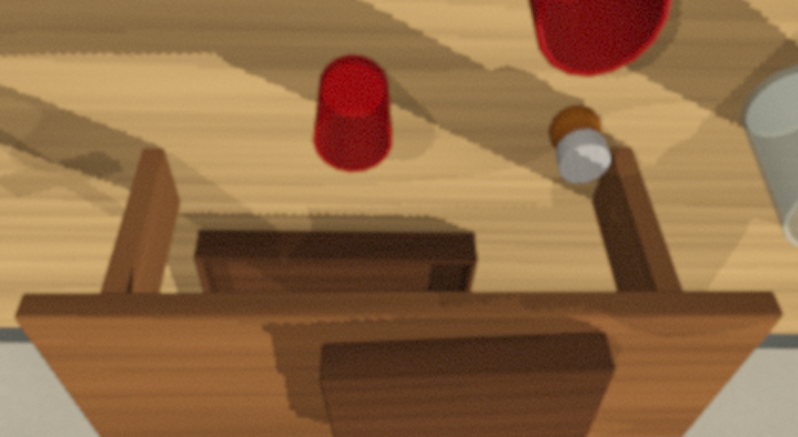

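```bash
 python3 - <<'E'
from h import *
c=imaging.camera_info("wrist")
print(atz("wrist",(80+352.5/1.9-.5,30+87/1.9-.5),.003,c).round(4), atz("wrist",(80+352.5/1.9-.5,30+131/1.9-.5),.055,c).round(4))
s=ctrl.get_state(); z=R.from_quat(s["tcp_rot"]).as_matrix()[:,2]
G=np.array([.691,.0155,.036]); T=G+z*.019
print("tcp target",T.round(4))
for k in (.12,): print("pre",(T-z*k).round(4))
E
python3 go.py .628 .0145 .114 
```

```text
[0.6984 0.0113 0.003 ] [0.6923 0.0119 0.055 ]
tcp target [0.703  0.0158 0.0213]
pre [0.6273 0.0141 0.1144]
units [ 3.74 -0.23  6.51] rows 4.5027528987548875
```

```bash
 python3 -m creep '[0.8,0,1.3,0, 1.5,-0.1,2.6,0, 2.3,-0.1,3.9,0, 3,-0.2,5.2,0, 3.74,-0.23,6.5,0, 3.74,-0.23,6.5,0, 3.74,-0.23,6.5,0]'; python3 st.py; python3 - <<'E'
from h import *
im=imaging.read_camera("wrist"); c=imaging.camera_info("wrist")
for r in imaging.silhouettes("wrist","votive_cup"):
    ys,xs=np.nonzero(r["mask"]); print(r["p"],r["uv"],xs.min(),xs.max(),ys.min(),ys.max(),atz("wrist",r["uv"],.0275,c).round(4))
cv2.imwrite("pics/w3.png",im[:,:,::-1])
E
```

```text
time: 11.42
eef_pos: [0.63, 0.0141, 0.1136]
tcp_rot: [-0.008, 0.943, 0.005, 0.333]
contact_force: [-0.8, -0.3, 0.4]
opening: 1.004
11.42 q [-0.199  0.     2.209  0.49   0.298 -2.21 ] p [0.63   0.0141 0.1136] F [-0.8 -0.3  0.4] op 1.004
tool x,y,z axes: [-0.778 -0.012 -0.629] [-0.018  1.     0.003] [ 0.629  0.014 -0.778] tilt deg 38.96
0.57 [274.2, 189.8] 240 303 144 233 [0.6948 0.0157 0.0275]
0.55 [485.2, 113.3] 413 559 25 190 [0.6152 0.1457 0.0275]
```

View pics/w3.png

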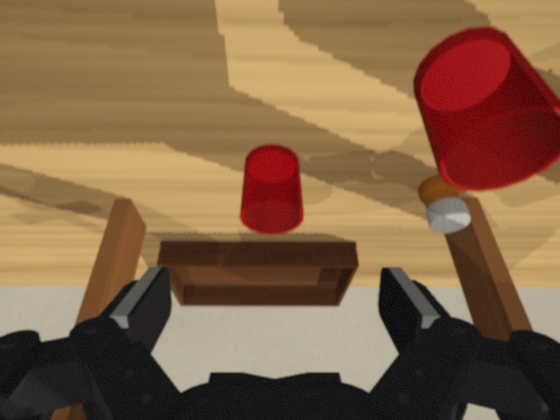

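```bash
 cat > kin.py <<'E'
import numpy as np
from scipy.optimize import least_squares
from scipy.spatial.transform import Rotation as R
D=[([1.046,.28715,1.57818,0,1.27862,-.15],[.24669,.62754,.20665]),
([1.094,1.205,.21,.008,1.647,-.101],[.370,.939,.1958]),
([.376,.32,1.312,.093,1.415,-1.206],[.6378,.3871,.3351]),
([-.399,1.035,.219,.135,1.89,-1.926],[.9094,-.2363,.3554]),
([-.464,.936,.21,.188,1.645,-1.965],[.9427,-.3025,.4689]),
([-.139,.854,.21,.1,1.42,-1.665],[1.0184,-.0135,.5764]),
([-.202,-.322,2.124,.224,.684,-1.917],[.5955,.0198,.297]),
([-.199,0,2.209,.49,.298,-2.21],[.63,.0141,.1136])]
def fk(q,p):
    h,a,b,L,off,y0=p
    T=R.from_euler('z',q[0]); P=np.array([0,0,h]); Ry=lambda t:R.from_euler('y',t)
    A=T*Ry(q[1]); P=P+A.apply([0,y0,a]); A=A*Ry(q[2]); P=P+A.apply([off,0,b]); A=A*R.from_euler('z',q[3])*Ry(q[4]); P=P+A.apply([0,0,L]); A=A*R.from_euler('z',q[5])
    return P,A
def fitp():
    f=lambda p:np.concatenate([fk(q,p)[0]-x for q,x in D])
    s=least_squares(f,[.3,.4,.4,.25,0,0]); return s.x,np.abs(s.fun).max()
E
python3 - <<'E'
from kin import *
p,e=fitp(); print(p.round(4),e)
lo=np.array([-2.77,-.9,.21,-1.53,.24,-2.84]);hi=np.array([2.77,2.22,2.48,4.67,2.81,2.84])
P7,A7=fk(D[-1][0],p); 
for G in ([.692,.0145,.036],):
  for tilt in (39,35,30,25):
    # same azimuth, desired tool axis
    t=np.radians(tilt); z=np.array([np.sin(t),.014,-np.cos(t)]); z/=np.linalg.norm(z)
    T=np.array(G)+.019*z
    best=None
    for x0 in ([-.2,0,2.2,.5,.4,-2.2],[0,.3,1.9,0,.4,-1.6],[.1,.3,1.9,-.5,.4,-1.]):
        def f(q): P,A=fk(q,p); return np.concatenate([(P-T)*10,A.apply([0,0,1])-z,[1e-3*(q[5]-x0[5])]])
        s=least_squares(f,x0,bounds=(lo,hi)); 
        print(tilt,s.cost.round(6),s.x.round(3))
E
```

```text
[0.2405 0.4427 0.5727 0.2723 0.0208 0.1007] 0.0006033161120141406
39 0.002045 [-0.194  0.327  2.031  0.855  0.24  -2.2  ]
39 0.002045 [-0.194  0.327  2.031  0.855  0.24  -1.6  ]
39 0.002045 [-0.194  0.327  2.031  0.855  0.24  -1.   ]
35 9.7e-05 [-0.168  0.331  2.011  0.508  0.24  -2.2  ]
35 9.7e-05 [-0.168  0.331  2.011  0.508  0.24  -1.6  ]
35 9.7e-05 [-0.168  0.331  2.011  0.508  0.24  -1.   ]
30 0.0 [-0.16   0.342  1.971  0.296  0.326 -2.2  ]
30 0.0 [-0.16   0.342  1.971  0.296  0.326 -1.6  ]
30 0.0 [-0.16   0.342  1.971  0.296  0.326 -1.   ]
25 0.0 [-0.154  0.36   1.922  0.187  0.437 -2.2  ]
25 0.0 [-0.154  0.36   1.922  0.187  0.437 -1.6  ]
25 0.0 [-0.154  0.36   1.922  0.187  0.437 -1.   ]
```

```bash
 python3 -m creep '[0,0,1.2,0, 0,0,1.6,0, 0,0,1.6,0]'; python3 st.py
```

```text
time: 11.77
eef_pos: [0.657, 0.0145, 0.0871]
tcp_rot: [-0.009, 0.942, 0.004, 0.337]
contact_force: [-0.2, -0.1, 0.1]
opening: 0.999
11.77 q [-0.188  0.108  2.159  0.592  0.238 -2.309] p [0.657  0.0145 0.0871] F [-0.2 -0.1  0.1] op 0.999
tool x,y,z axes: [-0.773 -0.013 -0.634] [-0.019  1.     0.002] [ 0.634  0.014 -0.773] tilt deg 39.35
```

```bash
 python3 -m creep '[0,0,-1.5,0, 0,0,-3,0, 0.3,0,-4.5,0, 0.8,0,-6,0, 1.3,0,-7.5,0, 1.8,0,-9,0, 2.2,0,-10,0, 2.2,0,-11,0, 2.2,0,-11,0]'; python3 st.py; python3 go.py .38 .0145 .3
```

```text
time: 12.52
eef_pos: [0.4385, 0.0093, 0.2724]
tcp_rot: [-0.009, 0.94, 0.001, 0.342]
contact_force: [-0.1, -0.6, 1.3]
opening: 0.999
12.52 q [-0.365 -0.829  2.466  0.316  0.866 -2.08 ] p [0.4385 0.0093 0.2724] F [-0.1 -0.6  1.3] op 0.999
tool x,y,z axes: [-0.765 -0.016 -0.643] [-0.017  1.    -0.005] [ 0.643  0.007 -0.765] tilt deg 40.05
units [ 1.08  0.24 -2.35] rows 1.556705422179731
```

```bash
 python3 -m creep '[4,0,-3,0]'>/dev/null; python3 -m creep '[4,0,-3,0]'>/dev/null; python3 -m creep '[4,0,-3,0]'; python3 st.py
```

```text
time: 12.77
eef_pos: [0.4084, 0.0099, 0.2673]
tcp_rot: [-0.008, 0.951, 0.003, 0.31]
contact_force: [-0.3, 0.5, -0.5]
opening: 1.003
12.77 q [-0.391 -0.896  2.483  0.286  0.984 -2.068] p [0.4084 0.0099 0.2673] F [-0.3  0.5 -0.5] op 1.003
tool x,y,z axes: [-0.807 -0.013 -0.59 ] [-0.017  1.     0.001] [ 0.59   0.01  -0.807] tilt deg 36.16
```

```bash
 python3 -m creep '[4,0,-2,0]'>/dev/null; python3 -m creep '[4,0,-2,0]'>/dev/null; python3 -m creep '[4,0,-2,0]'; python3 st.py; python3 - <<'E'
from h import *
s=ctrl.get_state(); z=R.from_quat(s["tcp_rot"]).as_matrix()[:,2]
G=np.array([.692,.0145,.036]); T=G+z*.019
print("tcp target",T.round(4),"pre",(T-z*.1).round(4))
E
```

```text
time: 13.02
eef_pos: [0.3935, 0.012, 0.2566]
tcp_rot: [-0.009, 0.96, 0.003, 0.279]
contact_force: [-0.2, -0.1, -0.1]
opening: 1.003
13.02 q [-0.382 -0.896  2.484  0.246  1.038 -2.04 ] p [0.3935 0.012  0.2566] F [-0.2 -0.1 -0.1] op 1.003
tool x,y,z axes: [-0.844 -0.015 -0.536] [-0.018  1.     0.001] [ 0.536  0.01  -0.844] tilt deg 32.4
tcp target [0.7022 0.0147 0.02  ] pre [0.6486 0.0137 0.1044]
```

```bash
 cat >> kin.py <<'E'
lo=np.array([-2.77,-.9,.21,-1.53,.24,-2.84]);hi=np.array([2.77,2.22,2.48,4.67,2.81,2.84])
PP,_=fitp()
def ik(T,A,q0):
    # A desired tool Rotation expressed with unknown constant offset handled through Rc
    f=lambda q:np.concatenate([(fk(q,PP)[0]-T)*10,(A.inv()*fk(q,PP)[1]*Rc).as_rotvec()])
    s=least_squares(f,q0,bounds=(lo-.05,hi+.05)); return s.x,s.cost
Rc=R.identity()
E
python3 - <<'E'
import kin; from kin import *
from h import ctrl
s=ctrl.get_state(); q=s["qpos"]; A=R.from_quat(s["tcp_rot"])
P,B=fk(q,PP); print(P-s["eef_pos"]); kin.Rc=B.inv()*A; print(kin.Rc.as_rotvec())
for T in ([.5,.013,.25],[.6486,.0137,.1044],[.70,.0147,.022],[.7022,.0147,.02]):
    q,c=ik(np.array(T),A,np.clip(q,lo,hi)); print(T,q.round(3),c)
E
python3 go.py .6486 .0137 .1044; python3 go.py .55 .0137 .24
```

```text
[ 1.68505757e-04 -3.70035471e-04  6.58022964e-05]
[ 0.00000000e+00 -4.21967740e-16  1.57079633e+00]
[0.5, 0.013, 0.25] [-0.259 -0.504  2.3    0.205  0.808 -1.949] 1.0360339980988743e-24
[0.6486, 0.0137, 0.1044] [-0.18   0.083  2.102  0.268  0.413 -1.984] 5.560400490688998e-30
[0.7, 0.0147, 0.022] [-0.161  0.327  1.999  0.363  0.274 -2.073] 3.589211119075691e-20
[0.7022, 0.0147, 0.02] [-0.161  0.335  1.994  0.365  0.272 -2.074] 2.9129188669442054e-19
units [-5.35 -0.12 10.61] rows 7.122775937602384
units [-4.93 -0.05  3.91] rows 3.7736267765300884
```

```bash
 python3 -m creep '[-1.2,0,1,0, -2.4,0,2,0, -3.6,0,3,0, -4.9,0,4,0, -5.1,0,5.6,0, -5.2,-0.1,7.2,0, -5.3,-0.1,8.8,0, -5.35,-0.1,10.6,0, -5.35,-0.1,10.6,0, -5.35,-0.1,10.6,0]'; python3 st.py; python3 - <<'E'
from h import *
im=imaging.read_camera("wrist"); c=imaging.camera_info("wrist")
for r in imaging.silhouettes("wrist","votive_cup"):
    ys,xs=np.nonzero(r["mask"]); print(r["p"],r["uv"],xs.min(),xs.max(),ys.min(),ys.max(),atz("wrist",r["uv"],.0275,c).round(4))
cv2.imwrite("pics/w4.png",im[:,:,::-1])
s=ctrl.get_state(); z=R.from_quat(s["tcp_rot"]).as_matrix()[:,2]
G=np.array([.692,.0145,.036]); print((G+z*.019).round(4))
E
python3 go.py .7022 .0147 .02
```

```text
time: 13.85
eef_pos: [0.647, 0.015, 0.099]
tcp_rot: [-0.009, 0.961, 0.004, 0.275]
contact_force: [-0.5, 0.4, 0.7]
opening: 1.003
13.85 q [-0.179  0.091  2.104  0.269  0.413 -1.985] p [0.647 0.015 0.099] F [-0.5  0.4  0.7] op 1.003
tool x,y,z axes: [-0.849 -0.014 -0.528] [-0.019  1.     0.003] [ 0.528  0.013 -0.849] tilt deg 31.9
0.96 [272.6, 206.2] 236 305 155 251 [0.6969 0.015  0.0275]
0.9 [493.8, 105.7] 419 559 23 194 [0.6088 0.1407 0.0275]
[0.7022 0.0147 0.02  ]
units [ 0.07 -0.03  4.04] rows 2.421683748761226
```

View pics/w4.png

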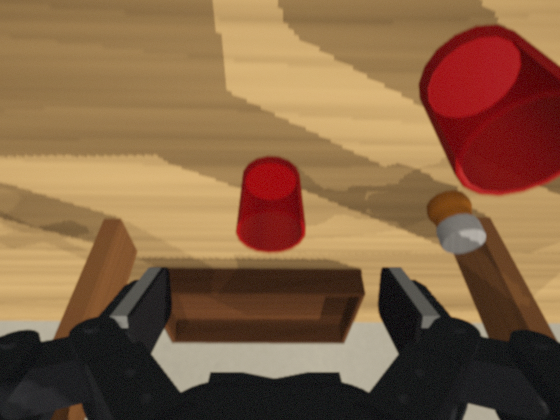

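```bash
 python3 -m creep '[0,0,1.3,0, 0,0,2.5,0, 0,0,3.5,0, 0,0,4.05,0, 0,0,4.05,0, 0,0,4.05,0]' 0; python3 st.py; python3 - <<'E'
from h import *
im=imaging.read_camera("wrist"); cv2.imwrite("pics/w5.png",im[:,:,::-1])
E
```

```text
time: 14.45
eef_pos: [0.7045, 0.0151, 0.0228]
tcp_rot: [-0.009, 0.959, 0.003, 0.282]
contact_force: [0.1, 0.3, -0.2]
opening: 1.0
14.45 q [-0.16   0.333  1.992  0.368  0.271 -2.077] p [0.7045 0.0151 0.0228] F [ 0.1  0.3 -0.2] op 1.0
tool x,y,z axes: [-0.841 -0.015 -0.54 ] [-0.018  1.     0.001] [ 0.54   0.01  -0.841] tilt deg 32.72
```

View pics/w5.png

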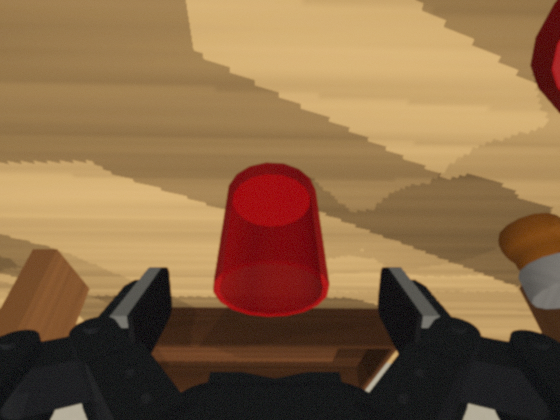

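```bash
 python3 -m creep '[0,0,0,0, 0,0,0,0, 0,0,0,0, 0,0,0,0, 0,0,0,0, 0,0,0,0, 0,0,0,0, 0,0,0,0]' 255 30; python3 st.py; python3 - <<'E'
from h import *
im=imaging.read_camera("wrist"); cv2.imwrite("pics/w6.png",im[:,:,::-1])
E
```

```text
time: 15.17
eef_pos: [0.7046, 0.0149, 0.0213]
tcp_rot: [-0.008, 0.96, 0.003, 0.281]
contact_force: [-2.7, -1.2, 8.0]
opening: 0.553
15.17 q [-0.16   0.336  1.991  0.369  0.27  -2.077] p [0.7046 0.0149 0.0213] F [-2.7 -1.2  8. ] op 0.553
tool x,y,z axes: [-0.842 -0.014 -0.539] [-0.017  1.     0.001] [ 0.539  0.01  -0.842] tilt deg 32.65
```

View pics/w6.png

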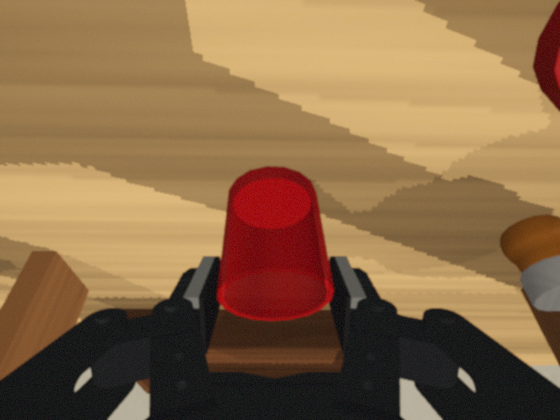

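```bash
python3 - <<'E'
import kin; from kin import *
from h import ctrl
s=ctrl.get_state(); q=s["qpos"]; A=R.from_quat(s["tcp_rot"])
P,B=fk(q,PP); kin.Rc=B.inv()*A
for T in ([.62,.015,.157],[.58,-.1,.17],[.55,-.22,.17],[.518,-.3305,.17],[.518,-.3305,.08],[.518,-.3305,.026]):
    q,c=ik(np.array(T),A,np.clip(q,lo,hi)); print(T,q.round(3),round(c,6))
E
python3 -m creep '[-0.1,0,-0.15,0, -0.22,0,-0.34,0, -0.22,0,-0.34,0]'; python3 st.py
```

```text
[0.62, 0.015, 0.157] [-0.189 -0.064  2.141  0.227  0.516 -1.943] 0.0
[0.58, -0.1, 0.17] [-0.461 -0.152  2.195  0.438  0.629 -2.344] 0.0
[0.55, -0.22, 0.17] [-0.725 -0.113  2.16   0.573  0.74  -2.673] 0.0
[0.518, -0.3305, 0.17] [-0.934 -0.021  2.073  0.629  0.841 -2.89 ] 2e-06
[0.518, -0.3305, 0.08] [-0.901  0.117  2.099  0.625  0.687 -2.89 ] 0.003134
[0.518, -0.3305, 0.026] [-0.881  0.216  2.097  0.623  0.598 -2.89 ] 0.007816
time: 15.47
eef_pos: [0.7035, 0.0152, 0.03]
tcp_rot: [-0.008, 0.96, 0.003, 0.28]
contact_force: [0.2, 0.5, -1.7]
opening: 0.549
15.47 q [-0.16   0.319  1.991  0.345  0.288 -2.053] p [0.7035 0.0152 0.03  ] F [ 0.2  0.5 -1.7] op 0.549
tool x,y,z axes: [-0.844 -0.014 -0.537] [-0.018  1.     0.001] [ 0.537  0.011 -0.844] tilt deg 32.48
```

```bash
python3 - <<'E'
import kin; from kin import *
from h import ctrl
s=ctrl.get_state(); q=s["qpos"]; A=R.from_quat(s["tcp_rot"])
P,B=fk(q,PP); kin.Rc=B.inv()*A; kin.lo=lo-1
q0=q
for T in ([.518,-.3305,.1],[.518,-.3305,.026],[.53,-.32,.026],[.545,-.315,.026],[.54,-.31,.026]):
  for turn in (0,):
    q=q0
    for k in np.linspace(.2,1,5): q,c=ik(q0[0]*0+s["eef_pos"]*(1-k)+k*np.array(T)+[0,0,.1*(1-k)],A,q)
    print(T,q.round(3),round(c,6))
E
```

```text
[0.518, -0.3305, 0.1] [-0.934  0.083  2.112  0.717  0.73  -3.016] 0.0
[0.518, -0.3305, 0.026] [-0.934  0.219  2.131  0.853  0.621 -3.19 ] 0.0
[0.53, -0.32, 0.026] [-0.902  0.223  2.125  0.853  0.604 -3.162] 0.0
[0.545, -0.315, 0.026] [-0.872  0.239  2.105  0.849  0.591 -3.132] 0.0
[0.54, -0.31, 0.026] [-0.873  0.225  2.122  0.852  0.589 -3.137] 0.0
```

```bash
python3 go.py .56 -.03 .06; python3 go.py .56 -.03 .0225; python3 -m creep '[0,0,-1,0, 0,0,-2.2,0, 0,0,-3.4,0, 0.3,0,-4.4,0, 1.3,-0.4,-4.6,0, 2.5,-0.9,-4.6,0, 3.5,-1.4,-4.4,0, 4.1,-1.7,-4.1,0, 4.1,-1.7,-4.1,0, 4.1,-1.7,-4.1,0]'; python3 st.py; python3 go.py .56 -.03 .0225;  python3 - <<'E'
from h import *
im=imaging.read_camera("wrist"); cv2.imwrite("pics/w7.png",im[:,:,::-1])
im=imaging.read_camera("side"); cv2.imwrite("pics/d7.png",im[:,:,::-1])
E
```

```text
units [ 4.22 -1.7  -4.11] rows 3.6788824655516583
units [ 5.03 -1.71 -2.85] rows 3.612490960495315
time: 16.3
eef_pos: [0.5617, -0.0299, 0.0597]
tcp_rot: [-0.008, 0.96, 0.003, 0.278]
contact_force: [-0.4, -0.1, 0.1]
opening: 0.548
16.3 q [-0.323 -0.027  2.318  0.536  0.361 -2.367] p [ 0.5617 -0.0299  0.0597] F [-0.4 -0.1  0.1] op 0.548
tool x,y,z axes: [-0.845 -0.013 -0.535] [-0.017  1.     0.002] [ 0.534  0.011 -0.845] tilt deg 32.32
units [ 0.85 -0.01  1.22] rows 0.8938735574448835
```

View pics/d7.png

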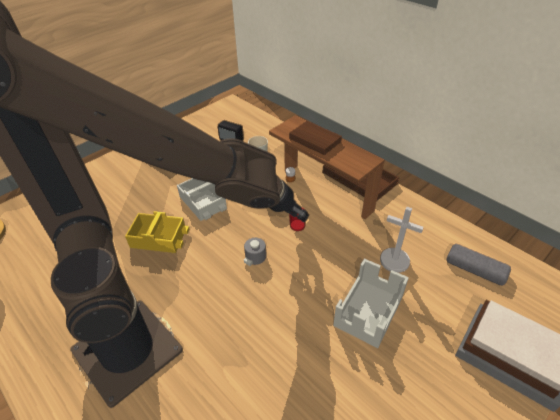

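```bash
python3 -m creep '[0.25,0,0.4,0, 0.45,0,0.7,0, 0.6,0,0.9,0, 0.7,0,1.05,0, 0.78,0,1.15,0, 0.85,0,1.22,0, 0.85,0,1.22,0, 0.85,0,1.22,0]'; python3 st.py
```

```text
time: 17.07
eef_pos: [0.5614, -0.0298, 0.0239]
tcp_rot: [-0.008, 0.96, 0.003, 0.28]
contact_force: [0.4, 0.1, -0.4]
opening: 0.546
17.07 q [-0.323  0.054  2.326  0.697  0.285 -2.539] p [ 0.5614 -0.0298  0.0239] F [ 0.4  0.1 -0.4] op 0.546
tool x,y,z axes: [-0.844 -0.014 -0.537] [-0.018  1.     0.001] [ 0.537  0.011 -0.844] tilt deg 32.47
```

```bash
python3 -m creep '[0.02,0,0.03,0, 0.04,0,0.06,0, 0.04,0,0.06,0, 0.04,0,0.06,0]'; python3 -m creep '[0.02,0,0.03,0, 0.04,0,0.06,0, 0.04,0,0.06,0, 0.04,0,0.06,0]';  python3 st.py
```

```text
time: 17.4
eef_pos: [0.561, -0.0299, 0.0218]
tcp_rot: [-0.008, 0.96, 0.003, 0.279]
contact_force: [0.4, 0.3, -1.2]
opening: 0.552
time: 17.73
eef_pos: [0.562, -0.03, 0.0212]
tcp_rot: [-0.008, 0.96, 0.003, 0.28]
contact_force: [-2.6, 0.6, 4.7]
opening: 0.544
17.73 q [-0.324  0.062  2.326  0.719  0.279 -2.56 ] p [ 0.562  -0.03    0.0212] F [-2.6  0.6  4.7] op 0.544
tool x,y,z axes: [-0.843 -0.014 -0.538] [-0.018  1.     0.001] [ 0.538  0.011 -0.843] tilt deg 32.57
```

```bash
python3 -m creep '[0,0,0,0, 0,0,0,0, 0,0,0,0, 0,0,0,0]' 0; python3 -m creep '[0,0,-0.8,0, 0,0,-2,0, 0,0,-3.4,0, 0,0,-5,0, 0.1,0,-6.5,0, 0.6,0,-8,0, 1.1,0.2,-9.2,0, 1.1,0.3,-9.6,0, 1.1,0.3,-9.6,0]';  python3 st.py; python3 - <<'E'
from h import *
im=imaging.read_camera("wrist"); cv2.imwrite("pics/w8.png",im[:,:,::-1])
E
```

```text
time: 18.07
eef_pos: [0.5608, -0.0299, 0.0198]
tcp_rot: [-0.008, 0.96, 0.003, 0.279]
contact_force: [0.1, 0.8, -0.3]
opening: 1.0
time: 18.82
eef_pos: [0.4228, -0.0274, 0.2221]
tcp_rot: [-0.009, 0.961, 0.002, 0.278]
contact_force: [0.4, -1.3, -0.6]
opening: 1.004
18.82 q [-0.477 -0.75   2.481  0.321  0.927 -2.196] p [ 0.4228 -0.0274  0.2221] F [ 0.4 -1.3 -0.6] op 1.004
tool x,y,z axes: [-0.845 -0.016 -0.534] [-0.018  1.    -0.002] [ 0.534  0.008 -0.845] tilt deg 32.28
```

View pics/w8.png

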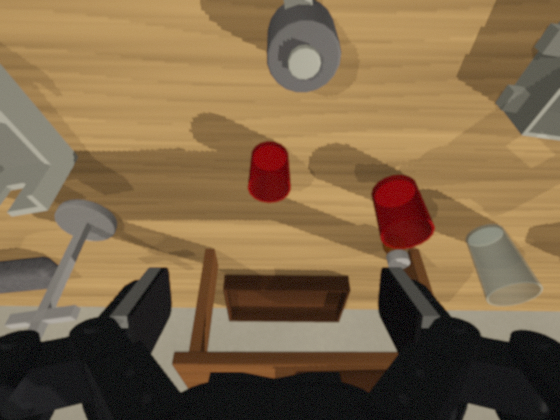

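```bash
python3 -m creep '[4,0,-2,0]'>/dev/null; python3 -m creep '[4,0,-2,0]'>/dev/null; python3 -m creep '[4,0,-2,0]'>/dev/null;python3 -m creep '[4,0,-2,0]'>/dev/null; python3 -m creep '[4,0,-2,0]'>/dev/null; python3 -m creep '[4,0,-2,0]'>/dev/null; python3 st.py
```

```text
19.37 q [-0.775 -0.891  2.485  0.35   1.274 -2.43 ] p [ 0.3485 -0.0749  0.2385] F [-0.8  0.2  0.7] op 1.003
tool x,y,z axes: [-0.905 -0.017 -0.425] [-0.035  0.999  0.033] [ 0.424  0.044 -0.905] tilt deg 25.22
```

```bash
python3 -m creep '[0,1.5,0,0, 0,3,0,0, 0,4.5,0,0, 0,6,0,0, 0,7,0,0, 0,7,0,0]'; python3 st.py; python3 -m creep '[4,0,-1,0]'>/dev/null; python3 -m creep '[4,0,-1,0]'>/dev/null; python3 -m creep '[4,0,-1,0]'>/dev/null;python3 -m creep '[4,0,-1,0]'>/dev/null;python3 st.py
```

```text
time: 19.87
eef_pos: [0.3454, 0.1062, 0.2437]
tcp_rot: [-0.018, 0.976, 0.02, 0.216]
contact_force: [0.4, 0.5, -0.2]
opening: 1.002
19.87 q [-0.032 -0.892  2.475  0.066  1.125 -1.655] p [0.3454 0.1062 0.2437] F [ 0.4  0.5 -0.2] op 1.002
tool x,y,z axes: [-0.906 -0.026 -0.423] [-0.043  0.999  0.031] [ 0.421  0.046 -0.906] tilt deg 25.07
20.2 q [ 0.303 -0.891  2.485 -0.121  1.198 -1.26 ] p [0.2852 0.1627 0.2308] F [ 0.8 -0.7  0.7] op 1.002
tool x,y,z axes: [-0.933 -0.017 -0.36 ] [-0.014  1.    -0.011] [ 0.361 -0.005 -0.933] tilt deg 21.14
```

```bash
python3 -m creep '[1.5,-1.5,-1.5,0]'>/dev/null; python3 -m creep '[4,-1.5,-3,0]'>/dev/null; python3 -m creep '[4,-1,-3,0]'>/dev/null;python3 -m creep '[4,-1,-3,0]'>/dev/null;python3 -m creep '[4,-1,-3,0]'>/dev/null;python3 st.py
```

```text
20.62 q [ 0.771 -0.892  2.485 -0.294  1.369 -0.769] p [0.1818 0.2091 0.2285] F [0.5 2.3 0.7] op 1.002
tool x,y,z axes: [-0.945 -0.015 -0.327] [ 0.011  0.997 -0.079] [ 0.327 -0.079 -0.942] tilt deg 19.64
```

```bash
python3 go.py .30 .1 .25; python3 -m creep '[-1.5,-1.5,0,0, -3,-3,1,0, -4.5,-4.2,1.1,0, -4.5,-4.2,1.1,0]'>/dev/null; python3 st.py; python3 -m creep '[1,0,-0.4,0]'>/dev/null; python3 -m creep '[1,0,-0.4,0]'>/dev/null; python3 -m creep '[1,0,-0.4,0]'>/dev/null;python3 st.py
```

```text
units [-4.68 -4.37  1.08] rows 3.8925384439383923
20.95 q [ 0.132 -0.892  2.452 -0.121  1.264 -1.439] p [0.301  0.11   0.2468] F [ 1.1 -0.1  0.1] op 0.997
tool x,y,z axes: [-0.946 -0.031 -0.323] [-0.005  0.997 -0.079] [ 0.324 -0.073 -0.943] tilt deg 19.4
21.2 q [ 0.324 -0.892  2.442 -0.201  1.342 -1.209] p [0.2646 0.1392 0.2506] F [-0.5  1.3 -0.2] op 1.002
tool x,y,z axes: [-0.955  0.    -0.297] [ 0.032  0.994 -0.102] [ 0.295 -0.106 -0.95 ] tilt deg 18.27
```

```bash
python3 go.py .33 -.012 .235; python3 -m creep '[-1,-1.5,0.8,0, -2,-3,1.6,0, -2.1,-4.5,2,0, -2.1,-5.8,2,0, -2.1,-6.1,2,0, -2.1,-6.1,2,0]'>/dev/null; python3 st.py; python3 -m creep '[0.9,0.3,-0.3,0]'>/dev/null; python3 st.py; python3 -m creep '[0.9,0.3,-0.3,0]'>/dev/null; python3 st.py
```

```text
units [-2.32 -5.87  2.01] rows 3.96959236091948
21.7 q [-0.371 -0.892  2.471  0.011  1.246 -1.933] p [ 0.3288 -0.0164  0.234 ] F [-0.8  0.3  0.5] op 1.0
tool x,y,z axes: [-0.955 -0.005 -0.295] [ 0.025  0.995 -0.1  ] [ 0.294 -0.103 -0.95 ] tilt deg 18.14
21.78 q [-0.324 -0.892  2.471 -0.009  1.256 -1.884] p [ 0.3249 -0.0049  0.2331] F [ 0.1 -0.1 -0. ] op 1.0
tool x,y,z axes: [-0.959 -0.005 -0.284] [ 0.024  0.995 -0.101] [ 0.283 -0.104 -0.954] tilt deg 17.54
21.87 q [-0.272 -0.893  2.472 -0.029  1.269 -1.832] p [0.3201 0.0076 0.2321] F [-0.4  1.2  0.3] op 0.997
tool x,y,z axes: [-0.962 -0.008 -0.272] [ 0.021  0.995 -0.103] [ 0.272 -0.104 -0.957] tilt deg 16.91
```

```bash
python3 -m creep '[2,-0.5,-0.6,0]'>/dev/null;  python3 -m creep '[2,-0.5,-0.6,0]'>/dev/null; python3 st.py; python3 -m creep '[2,-0.5,-0.6,0]'>/dev/null;  python3 -m creep '[2,-0.5,-0.6,0]'>/dev/null; python3 st.py
```

```text
22.03 q [-0.295 -0.894  2.465 -0.041  1.317 -1.858] p [3.090e-01 3.000e-04 2.333e-01] F [-0.4  0.4  0.3] op 1.004
tool x,y,z axes: [-0.973 -0.01  -0.228] [ 0.015  0.994 -0.11 ] [ 0.228 -0.11  -0.967] tilt deg 14.69
22.2 q [-0.333 -0.894  2.45  -0.051  1.371 -1.892] p [ 0.2982 -0.0109  0.2395] F [-1.1 -0.8 -0.6] op 0.996
tool x,y,z axes: [-0.983 -0.003 -0.185] [ 0.018  0.993 -0.115] [ 0.185 -0.117 -0.976] tilt deg 12.62
```

```bash
python3 -m creep '[0,-1.5,0,0, 0.1,-3,0,0, 0.2,-4.6,0,0, 0.2,-5,0,0, 0.2,-5,0,0]'>/dev/null; python3 st.py; python3 -m creep '[1.6,0.4,-0.4,0]'>/dev/null;  python3 -m creep '[1.6,0.4,-0.4,0]'>/dev/null; python3 st.py; python3 -m creep '[1.6,0.4,-0.4,0]'>/dev/null;  python3 -m creep '[1.6,0.4,-0.4,0]'>/dev/null; python3 st.py
```

```text
22.62 q [-0.811 -0.843  2.405  0.054  1.365 -2.37 ] p [ 0.2903 -0.138   0.2537] F [ 0.4 -0.3  0.2] op 1.004
tool x,y,z axes: [-0.982  0.005 -0.187] [ 0.027  0.993 -0.115] [ 0.186 -0.118 -0.975] tilt deg 12.71
22.78 q [-0.883 -0.896  2.419  0.055  1.446 -2.448] p [ 0.2631 -0.138   0.2554] F [ 1.1 -0.5  0.5] op 1.001
tool x,y,z axes: [-0.988  0.001 -0.152] [ 0.015  0.995 -0.096] [ 0.151 -0.097 -0.984] tilt deg 10.34
22.95 q [-0.969 -0.895  2.402  0.051  1.507 -2.534] p [ 0.2427 -0.1508  0.2633] F [0.3 0.4 0.1] op 1.0
tool x,y,z axes: [-0.993  0.002 -0.115] [ 0.011  0.997 -0.076] [ 0.114 -0.076 -0.991] tilt deg 7.9
```

```bash
python3 -m creep '[1.5,0.9,0,0]'>/dev/null;  python3 -m creep '[1.5,0.9,0,0]'>/dev/null; python3 -m creep '[1.5,0.9,0,0]'>/dev/null; python3 st.py; python3 -m creep '[1.5,0.9,0,0]'>/dev/null;  python3 -m creep '[1.5,0.9,0,0]'>/dev/null; python3 st.py
```

```text
23.2 q [-0.97  -0.895  2.423  0.023  1.549 -2.532] p [ 0.2267 -0.1412  0.2491] F [-0.5  0.4 -1.2] op 1.003
tool x,y,z axes: [-0.998  0.008 -0.055] [ 0.01   0.999 -0.04 ] [ 0.055 -0.04  -0.998] tilt deg 3.91
23.37 q [-0.972 -0.895  2.431  0.004  1.584 -2.534] p [ 0.2157 -0.1351  0.2444] F [-0.4 -0.4  0. ] op 1.002
tool x,y,z axes: [-1.     0.008 -0.015] [ 0.009  1.    -0.016] [ 0.015 -0.016 -1.   ] tilt deg 1.27
```

```bash
python3 -m creep '[1.3,1.1,0,0]'>/dev/null; python3 st.py; python3 go.py .53 -.03 .2 90
```

```text
23.45 q [-0.942 -0.895  2.432 -0.007  1.603 -2.502] p [ 0.214  -0.1259  0.2436] F [-0.8 -0.3 -0.3] op 0.999
tool x,y,z axes: [-1.     0.011  0.005] [ 0.011  1.    -0.005] [-0.005 -0.005 -1.   ] tilt deg 0.4
units [-12.61   3.98   1.66] rows 7.98851191758965
turn units -0.12
```

```bash
python3 -m creep '[-1.6,0.5,0,1, -3.2,1,0,2.3, -4.8,1.5,0,3.6, -6.4,2,0,4.9, -8,2.5,0.2,6.2, -9.6,3,0.4,7.5, -11.2,3.5,0.6,8.8, -12.8,3.9,0.8,10.1, -13,3.9,1,11.4, -13,3.9,1,12.7, -13,3.9,1,14, -13,3.9,1,15, -13,3.9,1,15, -13,3.9,1,15]'; python3 st.py; python3 - <<'E'
from h import *
im=imaging.read_camera("wrist"); c=imaging.camera_info("wrist")
for r in imaging.silhouettes("wrist","votive_cup"):
    ys,xs=np.nonzero(r["mask"]); print(r["p"],r["uv"],xs.min(),xs.max(),ys.min(),ys.max(),atz("wrist",r["uv"],.0275,c).round(4))
cv2.imwrite("pics/w9.png",im[:,:,::-1])
im=imaging.read_camera("scene"); c=imaging.camera_info("scene")
for r in imaging.silhouettes("scene","votive_cup"):
    print("scene",r["p"],r["uv"],atz("scene",r["uv"],.0275,c).round(4))
cv2.imwrite("pics/s9.png",im[:,:,::-1])
E
```

```text
time: 24.62
eef_pos: [0.5403, -0.0317, 0.2175]
tcp_rot: [0.611, 0.791, -0.004, 0.001]
contact_force: [-0.0, 0.4, -0.4]
opening: 1.001
24.62 q [-0.242 -0.015  1.894 -0.008  1.265 -0.496] p [ 0.5403 -0.0317  0.2175] F [-0.   0.4 -0.4] op 1.001
tool x,y,z axes: [-0.253  0.967 -0.006] [ 0.968  0.253 -0.005] [-0.003 -0.007 -1.   ] tilt deg 0.43
0.84 [389.3, 27.8] 347 439 0 61 [0.606  0.1304 0.0275]
0.73 [281.8, 185.1] 256 304 155 208 [ 0.5487 -0.0365  0.0275]
scene 0.85 [313.0, 287.4] [0.588  0.1304 0.0275]
scene 0.79 [264.3, 251.9] [ 0.5457 -0.021   0.0275]
```

View pics/w9.png

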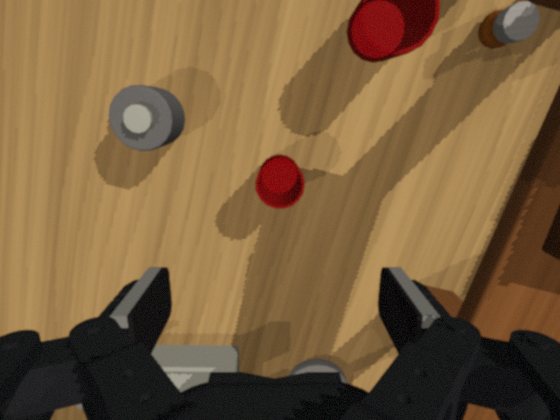

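View pics/s9.png

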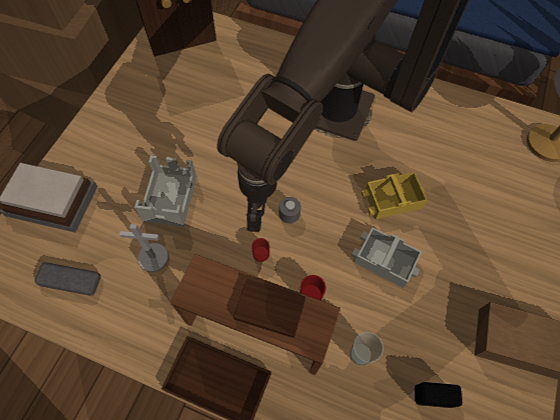

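```bash
python3 - <<'E'
from h import *
c=imaging.camera_info("wrist")
print(atz("wrist",(280,176),.004,c).round(4),atz("wrist",(280,186),.055,c).round(4)); print(proj("wrist",[[.549,-.033,.003],[.549,-.033,.055]],c).round(1))
E
python3 go.py .549 -.033 .018 14.9
```

```text
[ 0.5463 -0.0326  0.004 ] [ 0.5455 -0.0325  0.055 ]
[[282.3 176.8]
 [283.4 187.4]]
units [-0.06  0.35  8.01] rows 4.807076146070738
turn units -0.08
```

```bash
python3 -m creep '[0,0.1,1.5,0, 0,0.2,3,0, 0,0.28,4.5,0, 0,0.28,6,0, 0,0.28,7.2,0, 0,0.28,7.8,0, 0,0.28,8,0, 0,0.28,8,0]' 0; python3 -m creep '[0,0,0,0, 0,0,0,0, 0,0,0,0, 0,0,0,0, 0,0,0,0, 0,0,0,0, 0,0,0,0]' 255 30; python3 st.py; python3 - <<'E'
from h import *
im=imaging.read_camera("wrist"); cv2.imwrite("pics/w10.png",im[:,:,::-1])
E
```

```text
time: 25.48
eef_pos: [0.5459, -0.0319, 0.0168]
tcp_rot: [0.613, 0.79, -0.004, -0.0]
contact_force: [-0.1, -0.2, 0.9]
opening: 1.002
time: 26.07
eef_pos: [0.5484, -0.0325, 0.0204]
tcp_rot: [0.613, 0.79, -0.003, 0.003]
contact_force: [-1.9, -0.2, 6.0]
opening: 0.544
26.07 q [-0.24   0.247  2.006 -0.01   0.886 -0.486] p [ 0.5484 -0.0325  0.0204] F [-1.9 -0.2  6. ] op 0.544
tool x,y,z axes: [-0.249  0.968 -0.008] [ 0.968  0.249 -0.001] [ 0.001 -0.008 -1.   ] tilt deg 0.46
```

View pics/w10.png

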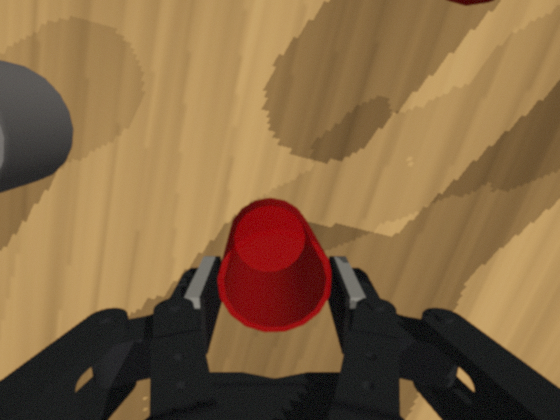

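```bash
python3 -m creep '[0,0,-0.6,0, 0,0,-1.8,0, 0,0,-3.2,0, 0,0,-4.5,0, 0,0,-5.2,0]'>/dev/null; python3 st.py; python3 go.py .485 -.336 .16 14.9
```

```text
26.53 q [-0.238  0.061  1.938 -0.008  1.135 -0.487] p [ 0.5494 -0.0315  0.1533] F [ 1.1 -0.9 -0.2] op 0.544
tool x,y,z axes: [-0.249  0.968 -0.01 ] [0.968 0.249 0.003] [ 0.006 -0.009 -1.   ] tilt deg 0.58
units [-11.16  -5.53  -0.18] rows 7.466458381445783
turn units -0.1
```

```bash
python3 -m creep '[-1.2,-0.6,0,0, -2.6,-1.3,0,0, -4,-2,0,0, -5.4,-2.7,0,0, -6.8,-3.4,0,0, -8.2,-4.1,0,0, -9.6,-4.8,-0.1,0, -10.7,-5.3,-0.2,0, -11.16,-5.53,-0.2,0, -11.16,-5.53,-0.2,0, -11.16,-5.53,-0.2,0]'>/dev/null; python3 st.py; python3 - <<'E'
from h import *
def box(p,L):
    c,s=np.cos(p[2]),np.sin(p[2]); return [[p[0]+c*l[0]-s*l[1],p[1]+s*l[0]+c*l[1],l[2]] for l in L]
im=imaging.read_camera("wrist"); c=imaging.camera_info("wrist")
A,B=.082,.058
pts=proj("wrist",box([.4853,-.3361,-2.8822],[(A,B,.085),(A,-B,.085),(-A,B,.085),(-A,-B,.085),(A,-B,0),(-A,-B,0)]),c)
crop("wrist",im,0,0,560,420,1.4,"pics/w11.png",pts)
im=imaging.read_camera("scene"); c=imaging.camera_info("scene")
pts=proj("scene",box([.4853,-.3361,-2.8822],[(A,B,.085),(A,-B,.085),(-A,B,.085),(-A,-B,.085),(A,-B,0),(-A,-B,0)]),c)
crop("scene",im,100,120,240,240,5.5,"pics/s11.png",pts)
E
```

```text
27.45 q [-0.777  0.144  1.844 -0.006  1.151 -1.025] p [ 0.4826 -0.3355  0.1552] F [-0.3  1.  -2.2] op 0.54
tool x,y,z axes: [-0.248  0.969 -0.005] [ 0.969  0.248 -0.003] [-0.002 -0.006 -1.   ] tilt deg 0.35
```

View pics/w11.png

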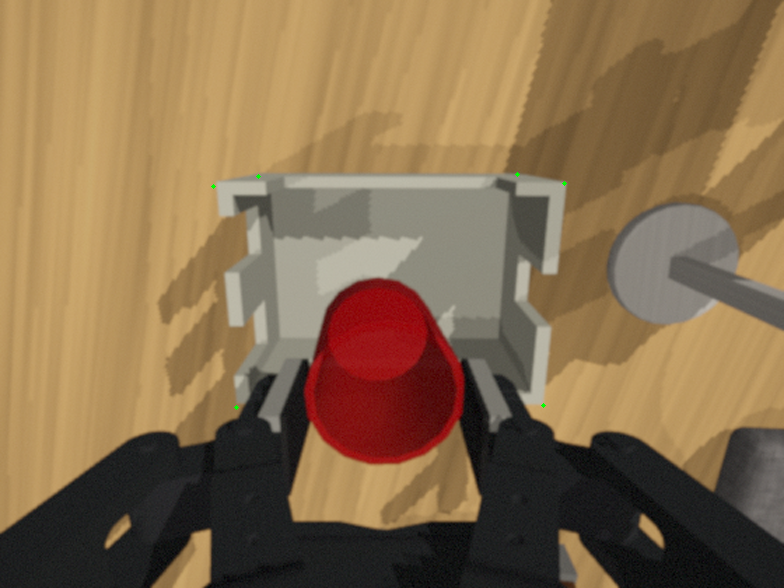

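View pics/s11.png

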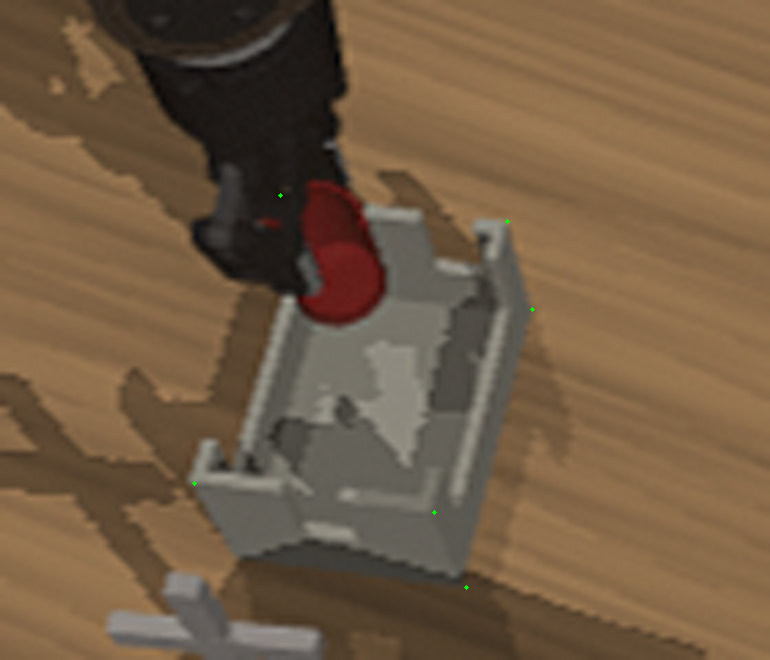

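```bash
python3 -m creep '[0,0.1,0.8,0, 0,0.1,1.8,0, 0,0.1,2.8,0, 0,0.1,3.7,0, 0,0.1,4.3,0, 0,0.1,4.7,0, 0,0.1,4.9,0, 0,0.1,5,0, 0,0.1,5.05,0, 0,0.1,5.05,0]'; python3 st.py
```

```text
time: 28.38
eef_pos: [0.4857, -0.3362, 0.03]
tcp_rot: [0.613, 0.79, -0.003, 0.002]
contact_force: [-0.4, -0.3, -1.1]
opening: 0.544
28.38 q [-0.774  0.31   1.904 -0.008  0.923 -1.022] p [ 0.4857 -0.3362  0.03  ] F [-0.4 -0.3 -1.1] op 0.544
tool x,y,z axes: [-0.249  0.968 -0.008] [ 0.968  0.249 -0.003] [-0.001 -0.008 -1.   ] tilt deg 0.46
```

```bash
python3 -m creep '[0,0,0.08,0, 0,0,0.14,0, 0,0,0.18,0, 0,0,0.18,0]'; python3 -m creep '[0,0,0.03,0, 0,0,0.06,0, 0,0,0.06,0]'
```

```text
time: 28.72
eef_pos: [0.4855, -0.3367, 0.0255]
tcp_rot: [0.613, 0.79, -0.003, 0.002]
contact_force: [-0.9, -1.0, 2.1]
opening: 0.543
time: 28.97
eef_pos: [0.4857, -0.3374, 0.0254]
tcp_rot: [0.613, 0.79, -0.004, 0.003]
contact_force: [-1.7, 1.4, 8.1]
opening: 0.546
```

```bash
python3 -m creep '[0,0,0,0, 0,0,0,0, 0,0,0,0, 0,0,0,0]' 60; python3 -m creep '[0,0,-0.4,0, 0,0,-1.2,0, 0,0,-2.6,0, 0,0,-4,0, 0,0,-5.5,0, 0,0,-6.5,0, 0,0,-6.5,0]' 0; python3 st.py; python3 - <<'E'
from h import *
im=imaging.read_camera("wrist"); cv2.imwrite("pics/w12.png",im[:,:,::-1])
E
```

```text
time: 29.3
eef_pos: [0.4847, -0.3357, 0.0225]
tcp_rot: [0.613, 0.79, -0.003, 0.001]
contact_force: [0.6, 1.0, 0.2]
opening: 0.765
time: 29.88
eef_pos: [0.4884, -0.3376, 0.1944]
tcp_rot: [0.613, 0.79, -0.004, 0.008]
contact_force: [0.2, 0.1, 0.6]
opening: 0.997
29.88 q [-0.773  0.111  1.806 -0.007  1.207 -1.022] p [ 0.4884 -0.3376  0.1944] F [0.2 0.1 0.6] op 0.997
tool x,y,z axes: [-0.249  0.968 -0.018] [0.968 0.249 0.004] [ 0.008 -0.017 -1.   ] tilt deg 1.07
```

View pics/w12.png

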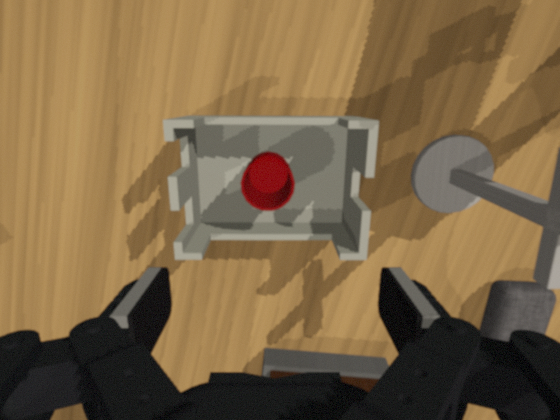

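```bash
python3 - <<'E'
from h import *
import json
im=imaging.read_camera("wrist"); c=imaging.camera_info("wrist")
json.dump({k:np.array(v).tolist() for k,v in c.items()},open("c12.json","w"))
crop("wrist",im,150,100,400,280,3.2,"pics/w12c.png")
s=ctrl.get_state(); print(s["eef_pos"],s["time"])
E
```

```text
[ 0.48592381 -0.33535114  0.18765564] 29.9833
```

View pics/w12c.png

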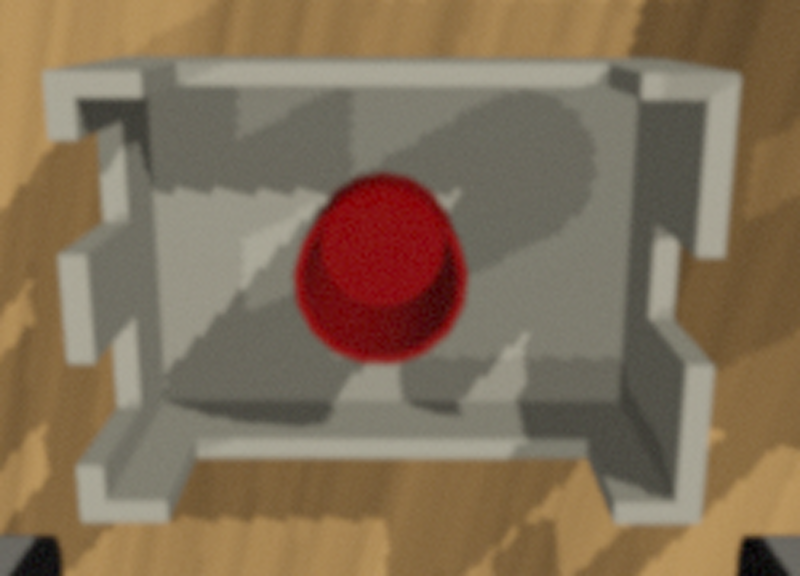

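```bash
python3 - <<'E'
from h import *
import json
c={k:np.array(v) for k,v in json.load(open("c12.json")).items()}
W=lambda u,v:(150+u/3.2-.5,100+v/3.2-.5)
A,B,C=.082,.058,.085
pix=[((A,-B,C),W(44,72)),((-A,-B,C),W(741,72)),((A,B,C),W(82,522)),((-A,B,C),W(702,522))]
def f(p):
    cc,s=np.cos(p[2]),np.sin(p[2]);r=[]
    for l,uv in pix: r+=list(proj("wrist",[p[0]+cc*l[0]-s*l[1],p[1]+s*l[0]+cc*l[1],l[2]],c)[0]-uv)
    return np.array(r)
s=least_squares(f,[.485,-.336,-2.88]); print(s.x.round(4),s.fun.round(1))
p=s.x
cup=atz("wrist",W(382,277),.06,c); print("cup",cup.round(4))
d=cup[:2]-p[:2]; cc,ss=np.cos(p[2]),np.sin(p[2]); print("in tote",(cc*d[0]+ss*d[1]).round(4),(-ss*d[0]+cc*d[1]).round(4))
E
python3 go.py .438 .284 .2 -97
```

```text
[ 0.4833 -0.3329 -2.8912] [-2.1 -1.1  1.8 -0.9 -1.3  1.5  1.6  1.7]
cup [ 0.4797 -0.3306  0.06  ]
in tote 0.0029 -0.003
units [24.47  4.31 -0.73] rows 14.899883149774297
turn units -13.72
```

```bash
python3 -m creep '[1.2,0.2,-0.1,1, 2.6,0.5,-0.3,2.3, 4.1,0.7,-0.5,3.6, 5.7,1,-0.6,4.9, 7.3,1.3,-0.7,6.2, 8.9,1.6,-0.7,7.5, 10.5,1.9,-0.7,8.8, 12.1,2.2,-0.7,10.1, 13.7,2.5,-0.7,11.4, 15.3,2.8,-0.7,12.7, 16.9,3.1,-0.7,14, 18.5,3.4,-0.7,15.4, 20.1,3.7,-0.7,16.8, 21.7,4,-0.7,18.2, 23.2,4.2,-0.7,19.6, 24.5,4.3,-0.7,21, 24.5,4.3,-0.7,22.3, 24.5,4.3,-0.7,22.3, 24.5,4.3,-0.7,22.3]' 135; python3 st.py; python3 - <<'E'
from h import *
import json
im=imaging.read_camera("wrist"); c=imaging.camera_info("wrist")
json.dump({k:np.array(v).tolist() for k,v in c.items()},open("c13.json","w"))
cv2.imwrite("pics/w13.png",cv2.resize(im[:,:,::-1],None,fx=1.4,fy=1.4))
E
```

```text
time: 31.57
eef_pos: [0.435, 0.2864, 0.1964]
tcp_rot: [0.998, -0.061, -0.003, 0.005]
contact_force: [-0.8, -1.5, -0.1]
opening: 0.467
31.57 q [ 0.39  -0.04   1.957 -0.006  1.233  2.085] p [0.435  0.2864 0.1964] F [-0.8 -1.5 -0.1] op 0.467
tool x,y,z axes: [ 0.993 -0.122 -0.005] [-0.121 -0.993  0.009] [-0.006 -0.009 -1.   ] tilt deg 0.61
```

View pics/w13.png

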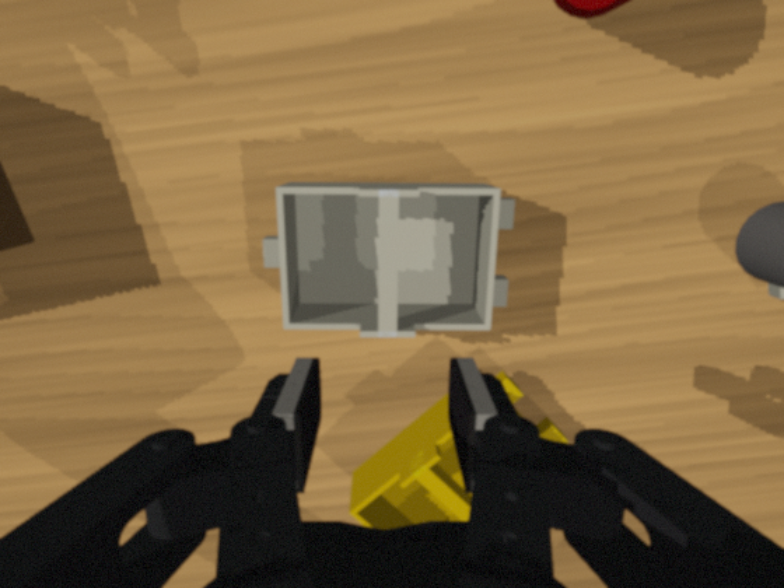

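```bash
python3 - <<'E'
from h import *
import json
c={k:np.array(v) for k,v in json.load(open("c13.json")).items()}
W=lambda u,v:(u/1.4-.2,v/1.4-.2)
A,B,C=.07,.047,.05
pix=[((-A,B,C),W(276,186)),((A,B,C),W(501,189)),((-A,-B,C),W(285,329)),((A,-B,C),W(491,329))]
def f(p):
    cc,s=np.cos(p[2]),np.sin(p[2]);r=[]
    for l,uv in pix: r+=list(proj("wrist",[p[0]+cc*l[0]-s*l[1],p[1]+s*l[0]+cc*l[1],l[2]],c)[0]-uv)
    return np.array(r)
s=least_squares(f,[.438,.284,-1.69]); print(s.x.round(4),s.fun.round(1))
st=ctrl.get_state(); M=R.from_quat(st["tcp_rot"]).as_matrix()
print("bar mid by px", atz("wrist",W(388,262),.06,c).round(4), "err in tool", (M.T@(np.array([*s.x[:2],st["eef_pos"][2]])-st["eef_pos"])).round(4), "yaw_y",np.arctan2(M[1,1],M[0,1]))
E
```

```text
[ 0.4362  0.2822 -1.6976] [ 0.2  0.4  0.3 -0.7 -0.7 -0.1  0.1  0.4]
bar mid by px [0.438  0.2824 0.06  ] err in tool [0.0011 0.0031 0.    ] yaw_y -1.6905051474200083
```

```bash
python3 go.py .437 .283 .037 -97.1; 
```

```text
units [0.1  0.03 6.39] rows 3.82892507571453
turn units 0.05
```

```bash
python3 -m creep '[0.05,0,1.3,0, 0.05,0,2.7,0, 0.05,0,4,0, 0.05,0,5.2,0, 0.05,0,6,0, 0.05,0,6.35,0, 0.05,0,6.35,0, 0.05,0,6.35,0]'; python3 st.py; python3 - <<'E'
from h import *
im=imaging.read_camera("wrist"); cv2.imwrite("pics/w14.png",im[:,:,::-1])
E
```

```text
time: 32.28
eef_pos: [0.4382, 0.2834, 0.0402]
tcp_rot: [0.998, -0.062, -0.001, 0.004]
contact_force: [0.3, 0.0, 0.6]
opening: 0.469
32.28 q [ 0.382  0.163  2.062 -0.007  0.922  2.081] p [0.4382 0.2834 0.0402] F [0.3 0.  0.6] op 0.469
tool x,y,z axes: [ 0.992 -0.123 -0.001] [-0.123 -0.992  0.007] [-0.002 -0.007 -1.   ] tilt deg 0.43
```

View pics/w14.png

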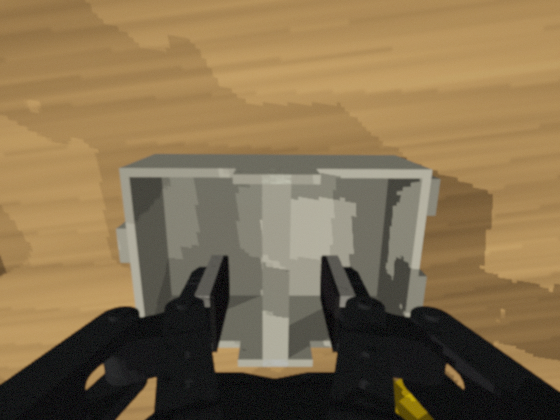

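```bash
python3 -m creep '[0,0,0,0, 0,0,0,0, 0,0,0,0, 0,0,0,0, 0,0,0,0, 0,0,0,0]' 255 60; python3 -m creep '[0,0,-0.4,0, 0,0,-1.2,0, 0,0,-2.4,0, 0,0,-3.8,0, 0,0,-5,0, 0,0,-6,0, 0,0,-6.4,0, 0,0,-6.4,0]'; python3 st.py; python3 - <<'E'
from h import *
im=imaging.read_camera("wrist"); cv2.imwrite("pics/w15.png",im[:,:,::-1])
im=imaging.read_camera("side"); cv2.imwrite("pics/d15.png",im[:,:,::-1])
E
python3 go.py .486 -.334 .2 14.5
```

```text
time: 32.83
eef_pos: [0.4383, 0.2842, 0.0408]
tcp_rot: [0.998, -0.062, -0.0, 0.003]
contact_force: [-0.9, 0.2, 2.9]
opening: -0.004
time: 33.5
eef_pos: [0.4399, 0.2858, 0.2038]
tcp_rot: [0.998, -0.062, 0.002, 0.002]
contact_force: [0.5, -0.7, 0.5]
opening: 0.001
33.5 q [ 0.386 -0.045  1.948 -0.006  1.236  2.082] p [0.4399 0.2858 0.2038] F [ 0.5 -0.7  0.5] op 0.001
tool x,y,z axes: [ 0.992 -0.123  0.005] [-0.123 -0.992  0.004] [ 0.004 -0.004 -1.   ] tilt deg 0.35
units [ 4.97 24.33  0.14] rows 14.885742616713031
turn units 13.68
```

View pics/w15.png

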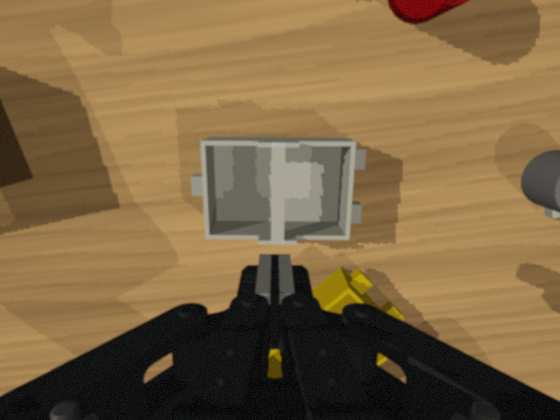

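View pics/d15.png

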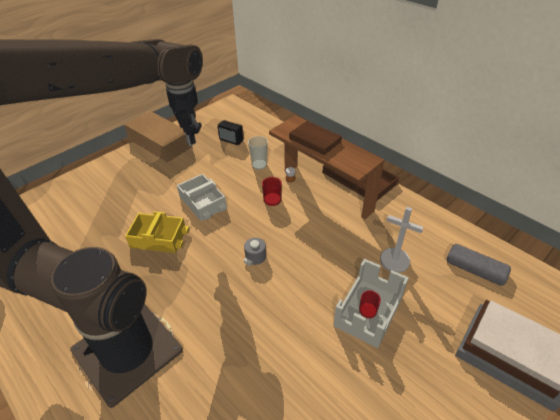

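```bash
python3 - <<'E'
from h import *
c=imaging.camera_info("wrist"); s=ctrl.get_state(); M=R.from_quat(s["tcp_rot"]).as_matrix()
for l in ([0,0,0],[0.011,0,0],[-.011,0,0],[.011,0,-.019],[.011,.011,0]): print(l,proj("wrist",s["eef_pos"]+M@np.array(l),c).round(1))
print(proj("wrist",[[.437,.284,.064],[.437,.284,.046]],c).round(1), s["eef_pos"])
# where bar would appear at w14 pose
P=np.array([.4382,.2834,.0402]); off=c["origin"]-s["eef_pos"]; c2=dict(c); c2["origin"]=P+off
yaw=-1.693; u=np.array([-np.sin(yaw),np.cos(yaw),0])
for t in (.047,0,-.047): print(t,proj("wrist",np.array([.437,.284,.064])+u*t,c2).round(1),proj("wrist",np.array([.437,.284,.0])+u*t,c2).round(1))
E
```

```text
[0, 0, 0] [[275.7 251.8]]
[0.011, 0, 0] [[275.8 231.4]]
[-0.011, 0, 0] [[275.7 271.5]]
[0.011, 0, -0.019] [[275.9 245.7]]
[0.011, 0.011, 0] [[297.8 231.4]]
[[275.2 191.5]
 [275.  187. ]] [0.43762055 0.28484659 0.19908078]
0.047 [[275.2 170.8]] [[274.2 151.6]]
0 [[275.3 275.6]] [[274.4 228. ]]
-0.047 [[275.4 364.1]] [[274.5 295.6]]
```

```bash
python3 - <<'E'
from h import *
im=cv2.imread("pics/w15.png")[:,:,::-1]; crop("wrist",im,215,230,335,330,6,"pics/w15c.png")
im=cv2.imread("pics/w10.png")[:,:,::-1]; crop("wrist",im,170,180,380,340,3.6,"pics/w10c.png")
E
```

```text
(no output)
```

View pics/w15c.png

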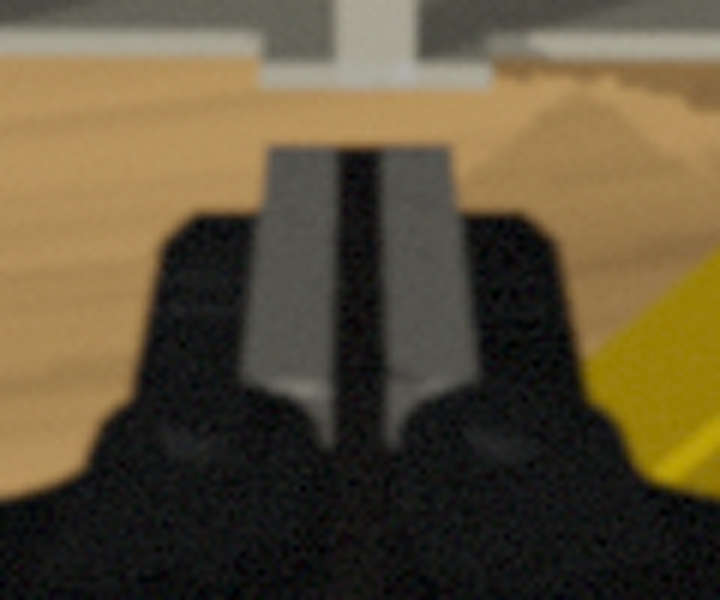

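View pics/w10c.png

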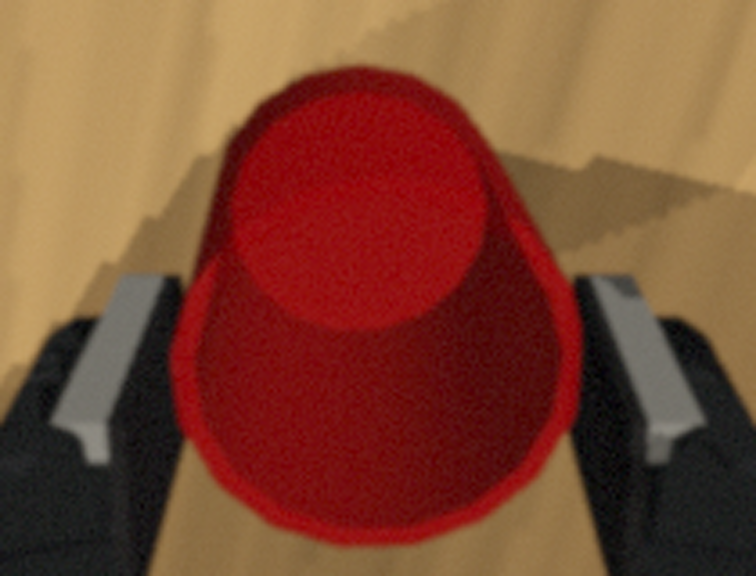

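```bash
python3 -m creep '[0,0,1.3,0, 0,0,2.7,0, 0,0,4,0, 0,0,5.2,0, 0,0,6.2,0, 0,0,6.8,0, 0,0,7.2,0, 0,0,7.4,0, 0,0,7.4,0]' 135; python3 st.py; python3 - <<'E'
from h import *
im=imaging.read_camera("wrist"); cv2.imwrite("pics/w16.png",im[:,:,::-1])
E
```

```text
time: 34.35
eef_pos: [0.4362, 0.2831, 0.013]
tcp_rot: [0.998, -0.062, -0.003, 0.004]
contact_force: [0.1, -0.8, 0.2]
opening: 0.469
34.35 q [ 0.383  0.208  2.071 -0.007  0.871  2.083] p [0.4362 0.2831 0.013 ] F [ 0.1 -0.8  0.2] op 0.469
tool x,y,z axes: [ 0.992 -0.123 -0.005] [-0.123 -0.992  0.009] [-0.006 -0.008 -1.   ] tilt deg 0.59
```

View pics/w16.png

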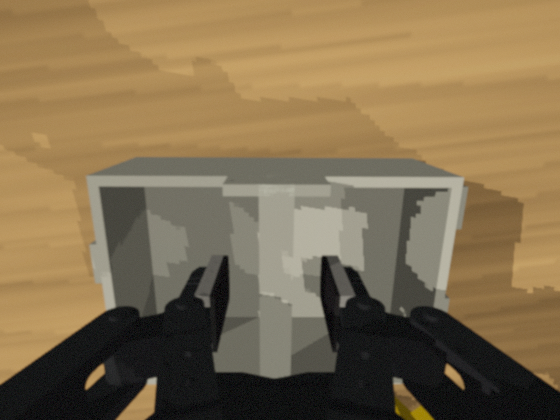

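```bash
python3 -m creep '[0,0,0,0, 0,0,0,0, 0,0,0,0, 0,0,0,0, 0,0,0,0, 0,0,0,0]' 255 60; python3 st.py; python3 - <<'E'
from h import *
im=imaging.read_camera("wrist"); cv2.imwrite("pics/w17.png",im[:,:,::-1])
E
```

```text
time: 34.9
eef_pos: [0.439, 0.2842, 0.0166]
tcp_rot: [0.998, -0.062, 0.0, 0.003]
contact_force: [-0.3, -1.5, 6.5]
opening: 0.13
34.9 q [ 0.383  0.204  2.068 -0.008  0.872  2.083] p [0.439  0.2842 0.0166] F [-0.3 -1.5  6.5] op 0.13
tool x,y,z axes: [ 0.992 -0.123  0.001] [-0.123 -0.992  0.006] [ 0.001 -0.006 -1.   ] tilt deg 0.35
```

View pics/w17.png

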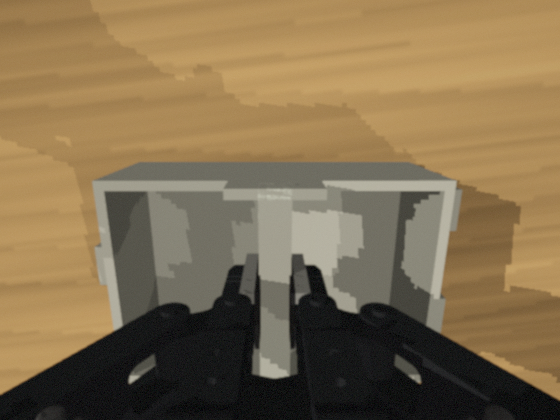

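```bash
python3 -m creep '[0,0,-0.3,0, 0,0,-0.9,0, 0,0,-1.8,0, 0,0,-3,0, 0,0,-4.3,0, 0,0,-5.6,0, 0,0,-6.8,0, 0,0,-7.4,0, 0,0,-7.4,0, 0,0,-7.4,0]'; python3 st.py; python3 - <<'E'
from h import *
import json
im=imaging.read_camera("wrist"); c=imaging.camera_info("wrist")
cv2.imwrite("pics/w18.png",im[:,:,::-1])
E
python3 go.py .486 -.334 .2 14.5
```

```text
time: 35.78
eef_pos: [0.4379, 0.2851, 0.2]
tcp_rot: [0.998, -0.062, -0.001, 0.003]
contact_force: [-0.0, -1.4, -3.4]
opening: 0.129
35.78 q [ 0.386 -0.042  1.953 -0.006  1.235  2.082] p [0.4379 0.2851 0.2   ] F [-0.  -1.4 -3.4] op 0.129
tool x,y,z axes: [ 0.992 -0.123 -0.001] [-0.123 -0.992  0.007] [-0.002 -0.007 -1.   ] tilt deg 0.39
units [ 5.   24.32  0.11] rows 14.882888430936196
turn units 13.68
```

View pics/w18.png

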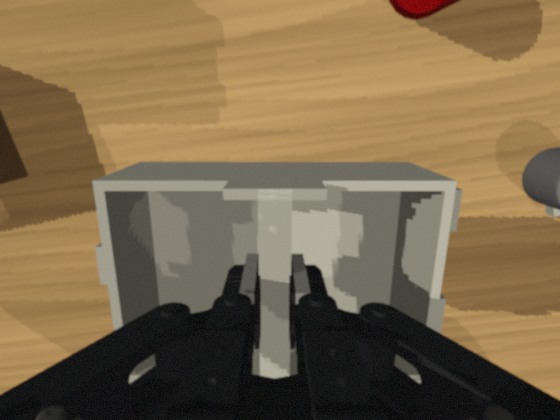

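```bash
cat > hand.py <<'E'
from h import *
def hand(c,s,pl,pr,dz=.0145):
    # pl,pr: pixel of rim outer corners (-A,+B),(A,+B); returns tote pose in world
    z=s["eef_pos"][2]-dz+.05
    a=atz("wrist",pl,z,c);b=atz("wrist",pr,z,c)
    d=b-a; yaw=np.arctan2(d[1],d[0]); m=(a+b)/2; n=np.array([-np.sin(yaw),np.cos(yaw)])
    return m[:2]-.047*n, yaw, np.linalg.norm(d[:2])
E
python3 - <<'E'
from hand import *
c=imaging.camera_info("wrist"); s=ctrl.get_state(); M=R.from_quat(s["tcp_rot"]).as_matrix()
for dz in (.0145,.011): 
    p,y,L=hand(c,s,(94.5,182),(456.5,181),dz); print(p.round(4),y.round(4),L.round(4),"tool off",(M.T@(np.array([*p,0])-[*s["eef_pos"][:2],0])).round(4),np.arctan2(M[1,1],M[0,1]))
E
```

```text
[0.4338 0.2853] -1.6934 0.1362 tool off [-0.0032 -0.0002  0.    ] -1.6944881192371033
[0.4346 0.2853] -1.6934 0.1325 tool off [-0.0025 -0.0003  0.    ] -1.6944881192371033
```

```bash
python3 -m creep '[0.3,1,0,-0.7, 0.6,2.2,0,-2, 0.9,3.6,0,-3.3, 1.2,5.1,0,-4.6, 1.5,6.6,0,-5.9, 1.8,8.1,0,-7.2, 2.1,9.6,0,-8.5, 2.4,11.1,0,-9.8, 2.7,12.6,0,-11.1, 3,14.1,0,-12.4, 3.3,15.6,0,-13.7, 3.6,17.1,0,-15, 3.9,18.6,0,-16.3, 4.2,20.1,0,-17.6, 4.5,21.5,0,-18.9, 4.8,22.9,0,-20.2, 5,24,0,-21.3, 5,24.3,0,-22.1, 5,24.3,0,-22.3, 5,24.3,0,-22.3]'; python3 -m creep '[0,0,0.5,0, 0,0,1.2,0, 0,0,1.6,0, 0,0,1.8,0, 0,0,1.8,0]';  python3 st.py; python3 go.py .486 -.334 .15 14.6; python3 - <<'E'
from h import *
import json
im=imaging.read_camera("wrist"); c=imaging.camera_info("wrist")
json.dump({k:np.array(v).tolist() for k,v in c.items()},open("c19.json","w"))
cv2.imwrite("pics/w19.png",cv2.resize(im[:,:,::-1],None,fx=1.4,fy=1.4))
im=imaging.read_camera("scene"); crop("scene",im,100,120,240,240,5.5,"pics/s19.png")
im=imaging.read_camera("side"); crop("side",im,310,220,430,360,4.2,"pics/d19.png")
E
```

```text
time: 37.5
eef_pos: [0.486, -0.3322, 0.2009]
tcp_rot: [0.614, 0.79, -0.003, -0.002]
contact_force: [-0.4, 0.3, -2.2]
opening: 0.129
time: 37.92
eef_pos: [0.4863, -0.3314, 0.1566]
tcp_rot: [0.613, 0.79, -0.003, -0.001]
contact_force: [-0.0, -0.2, -3.6]
opening: 0.129
37.92 q [-0.768  0.147  1.839 -0.007  1.158 -1.017] p [ 0.4863 -0.3314  0.1566] F [-0.  -0.2 -3.6] op 0.129
tool x,y,z axes: [-0.25   0.968 -0.002] [ 0.968  0.25  -0.006] [-0.005 -0.003 -1.   ] tilt deg 0.36
units [-0.1  -0.04  0.26] rows 0.16960692505379465
turn units -0.03
```

View pics/w19.png

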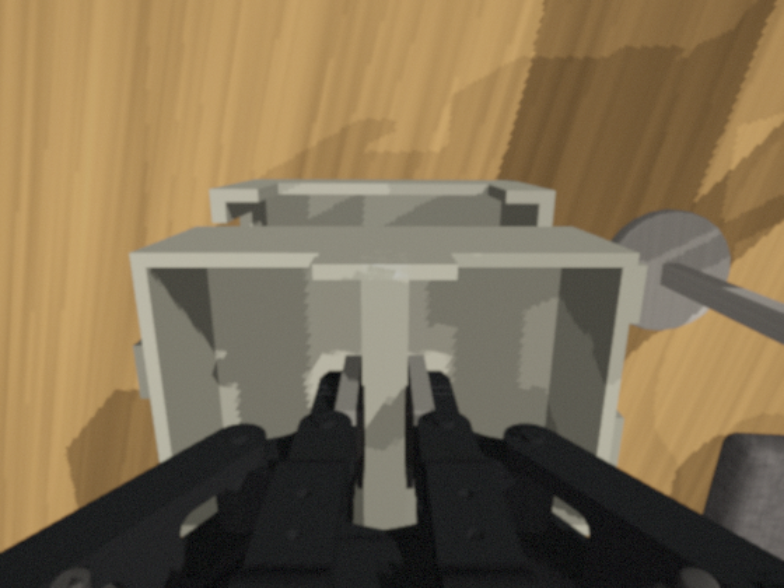

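View pics/s19.png

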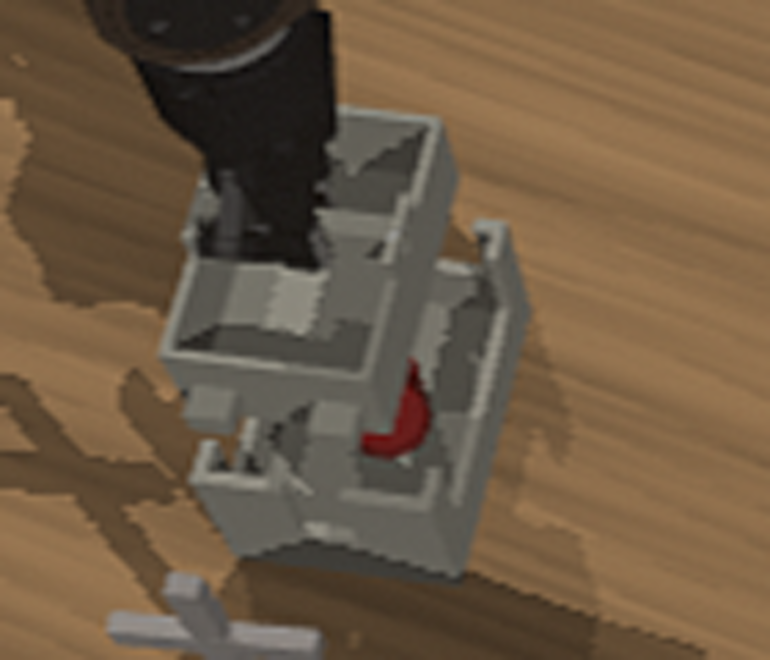

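View pics/d19.png

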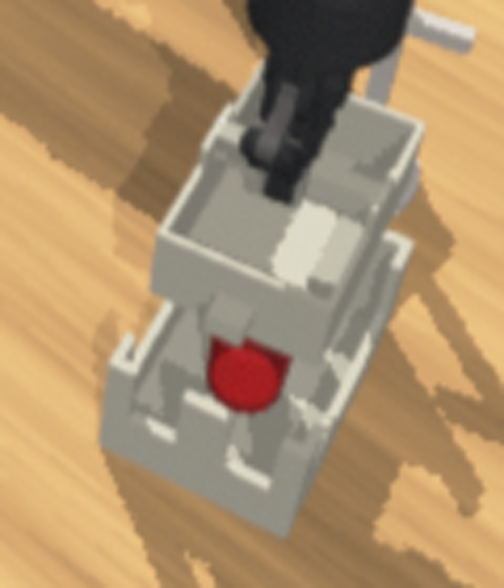

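```bash
python3 - <<'E'
from h import *
import json
cw={k:np.array(v) for k,v in json.load(open("c19.json")).items()}
ci={"scene":imaging.camera_info("scene"),"side":imaging.camera_info("side"),"wrist":cw}
S=lambda u,v:(100+u/5.5-.5,120+v/5.5-.5); D=lambda u,v:(310+u/4.2-.5,220+v/4.2-.5); W=lambda u,v:(u/1.4-.2,v/1.4-.2)
def ft(pix,x0,zfree):
    def f(p):
        cc,s=np.cos(p[2]),np.sin(p[2]);r=[]
        for cam,l,uv in pix: r+=list(proj(cam,[p[0]+cc*l[0]-s*l[1],p[1]+s*l[0]+cc*l[1],l[2]+(p[3] if zfree else 0)],ci[cam])[0]-uv)
        return np.array(r)
    s=least_squares(f,x0); return s.x.round(4),s.fun.round(1).reshape(-1,2).tolist()
A,B,C=.07,.047,.05
sc=[("scene",(A,-B,C),S(162,358)),("scene",(A,B,C),S(368,380)),("scene",(-A,B,C),S(441,119))]
sd=[("side",(A,-B,C),D(423,128)),("side",(-A,B,C),D(160,240))]
wr=[("wrist",(-A,B,C),W(132,254)),("wrist",(A,B,C),W(640,256))]
print("carry fixed",ft(sc+sd,[.486,-.332,.256,.14],True))
print("carry wrist",ft(wr,[.486,-.332,.256,.14],True))
A,B,C=.082,.058,.085
wb=[("wrist",(A,-B,C),W(210,190)),("wrist",(-A,-B,C),W(555,190))]
print("base wrist",ft(wb,[.486,-.334,-2.886],False))
sb=[("scene",(-A,-B,C),S(436,505)),("scene",(-A,B,C),S(194,482)),("scene",(A,-B,C),S(505,222)),("side",(A,-B,C),D(127,337)),("side",(-A,B,C),D(410,243))]
print("base fixed",ft(sb,[.486,-.334,-2.886],False))
print(ctrl.get_state()["eef_pos"])
E
```

```text
carry fixed (array([ 0.4876, -0.3355,  0.2639,  0.1403]), [[-0.4, -0.0], [0.6, 0.2], [-0.1, -0.1], [0.6, -0.2], [-0.5, 0.2]])
carry wrist (array([ 0.4879, -0.3351,  0.2486,  0.1403]), [[-0.0, -0.0], [0.0, -0.0]])
base wrist (array([ 0.4868, -0.3371, -2.8894]), [[0.1, -0.0], [-0.1, -0.0]])
base fixed (array([ 0.4889, -0.3345, -2.8958]), [[-0.8, 2.9], [-0.5, 1.4], [0.7, 1.3], [-3.7, 5.4], [1.6, -1.0]])
[ 0.48774405 -0.33346098  0.16001321]
```

```bash
python3 -m creep '[-0.03,-0.07,0.5,0, -0.03,-0.07,1.1,0, -0.03,-0.07,1.6,0, -0.03,-0.07,1.85,0, -0.03,-0.07,1.95,0, -0.03,-0.07,1.95,0, -0.03,-0.07,1.95,0]';  python3 - <<'E'
from h import *
import json
im=imaging.read_camera("wrist"); c=imaging.camera_info("wrist")
json.dump({k:np.array(v).tolist() for k,v in c.items()},open("c20.json","w"))
cv2.imwrite("pics/w20.png",cv2.resize(im[:,:,::-1],None,fx=1.4,fy=1.4))
im=imaging.read_camera("scene"); crop("scene",im,100,120,240,240,5.5,"pics/s20.png")
im=imaging.read_camera("side"); crop("side",im,310,220,430,360,4.2,"pics/d20.png")
E
```

```text
time: 38.65
eef_pos: [0.4859, -0.3353, 0.1109]
tcp_rot: [0.613, 0.79, -0.003, 0.002]
contact_force: [-0.1, -0.6, -3.3]
opening: 0.13
```

View pics/w20.png

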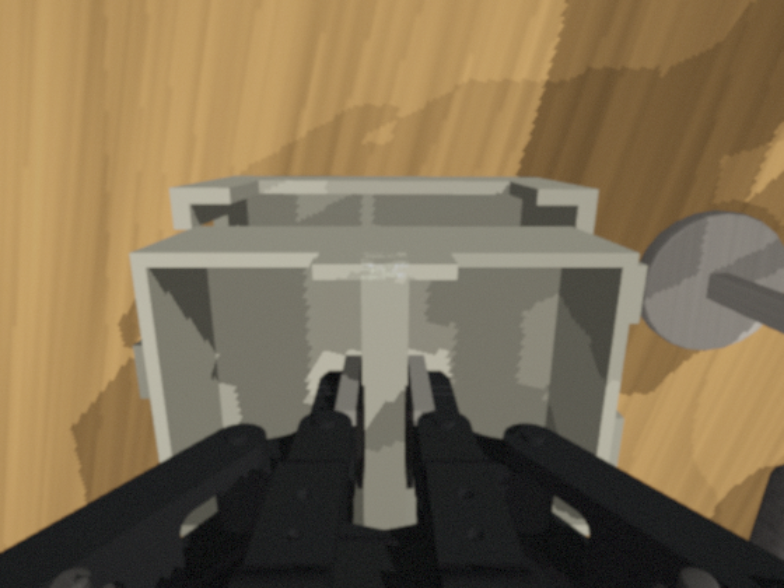

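View pics/s20.png

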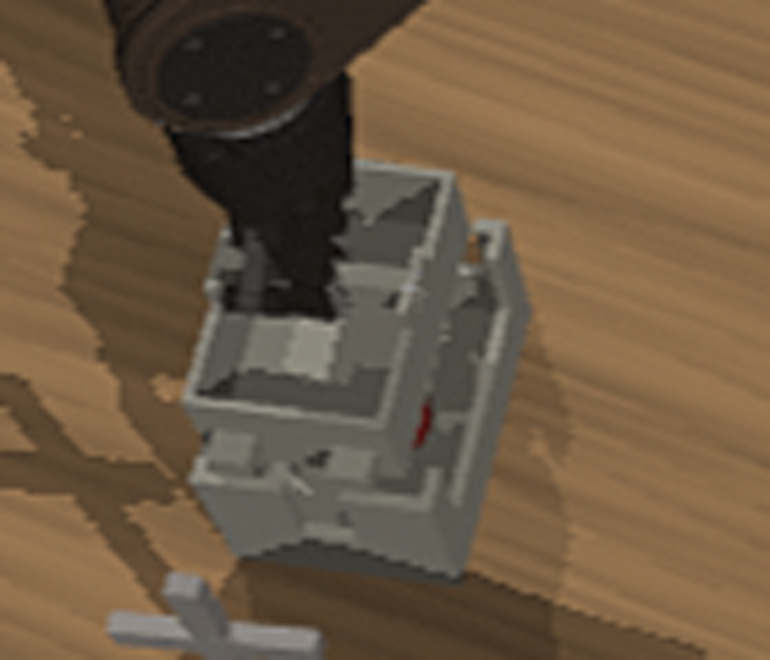

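View pics/d20.png

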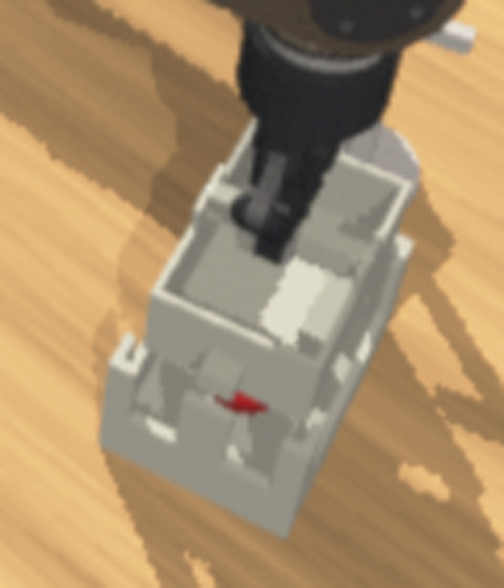

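```bash
cat > rel.py <<'E'
from h import *
import json
def rel(cf,car,bas):
    cw={k:np.array(v) for k,v in json.load(open(cf)).items()}
    def ft(pix,x0,zfree):
        def f(p):
            cc,s=np.cos(p[2]),np.sin(p[2]);r=[]
            for l,uv in pix: r+=list(proj("wrist",[p[0]+cc*l[0]-s*l[1],p[1]+s*l[0]+cc*l[1],l[2]+p[3]],cw)[0]-uv)
            return np.array(r)
        return least_squares(f,x0).x
    W=lambda q:(q[0]/1.4-.2,q[1]/1.4-.2)
    a=ft([((-.07,.047,.05),W(car[0])),((.07,.047,.05),W(car[1]))],[.486,-.334,.256,.1],1)
    b=ft([((.082,-.058,.085),W(bas[0])),((-.082,-.058,.085),W(bas[1]))],[.486,-.334,-2.886,0],1)
    d=a[:2]-b[:2]; c,s=np.cos(b[2]),np.sin(b[2])
    print("carry",a.round(4),"base",b.round(4)); print("carry in base",(c*d[0]+s*d[1]).round(4),(-s*d[0]+c*d[1]).round(4),"dyaw",(a[2]-b[2]-np.pi+2*np.pi)%(2*np.pi),"dz",(a[3]-b[3]).round(4))
E
python3 -c "
from rel import *
rel('c20.json',[(132,254),(640,256)],[(171,188),(599,189)])
rel('c19.json',[(132,254),(640,256)],[(210,190),(555,190)])"; python3 st.py
```

```text
carry [ 0.487  -0.3382  0.2475  0.0934] base [ 4.8620e-01 -3.3600e-01 -2.8926e+00 -7.0000e-04]
carry in base -0.0003 0.0023 dyaw 6.281653194360906 dz 0.0941
carry [ 0.4879 -0.3351  0.2486  0.1403] base [ 4.8680e-01 -3.3710e-01 -2.8894e+00  2.0000e-04]
carry in base -0.0015 -0.0017 dyaw 6.279611727424005 dz 0.1401
38.8 q [-0.773  0.198  1.869 -0.007  1.07  -1.021] p [ 0.4862 -0.3355  0.1115] F [ 0.1 -0.2 -2.6] op 0.127
tool x,y,z axes: [-0.249  0.968 -0.008] [ 0.969  0.249 -0.003] [-0.001 -0.008 -1.   ] tilt deg 0.47
```

```bash
python3 -m creep '[0.05,0,0.2,0, 0.05,0,0.4,0, 0.05,0,0.55,0, 0.05,0,0.65,0, 0.05,0,0.7,0, 0.05,0,0.7,0]'; python3 -m creep '[0,0,0.05,0, 0,0,0.09,0, 0,0,0.12,0, 0,0,0.12,0]'
```

```text
time: 39.3
eef_pos: [0.485, -0.3336, 0.0923]
tcp_rot: [0.613, 0.79, -0.003, 0.001]
contact_force: [0.3, -0.3, -2.7]
opening: 0.123
time: 39.63
eef_pos: [0.4854, -0.3341, 0.0902]
tcp_rot: [0.613, 0.79, -0.003, 0.002]
contact_force: [-0.4, 0.8, -2.9]
opening: 0.13
```

```bash
python3 -m creep '[0,0,0.03,0, 0,0,0.06,0, 0,0,0.06,0]'; python3 -m creep '[0,0,0.03,0, 0,0,0.06,0, 0,0,0.06,0]';python3 - <<'E'
from h import *
import json
im=imaging.read_camera("wrist"); c=imaging.camera_info("wrist")
json.dump({k:np.array(v).tolist() for k,v in c.items()},open("c21.json","w"))
cv2.imwrite("pics/w21.png",cv2.resize(im[:,:,::-1],None,fx=1.4,fy=1.4))
E
```

```text
time: 39.88
eef_pos: [0.4854, -0.3344, 0.0897]
tcp_rot: [0.613, 0.79, -0.003, 0.002]
contact_force: [-2.9, 0.6, 3.7]
opening: 0.123
time: 40.13
eef_pos: [0.4855, -0.3345, 0.0896]
tcp_rot: [0.613, 0.79, -0.004, 0.002]
contact_force: [-5.6, 2.5, 9.6]
opening: 0.123
```

View pics/w21.png

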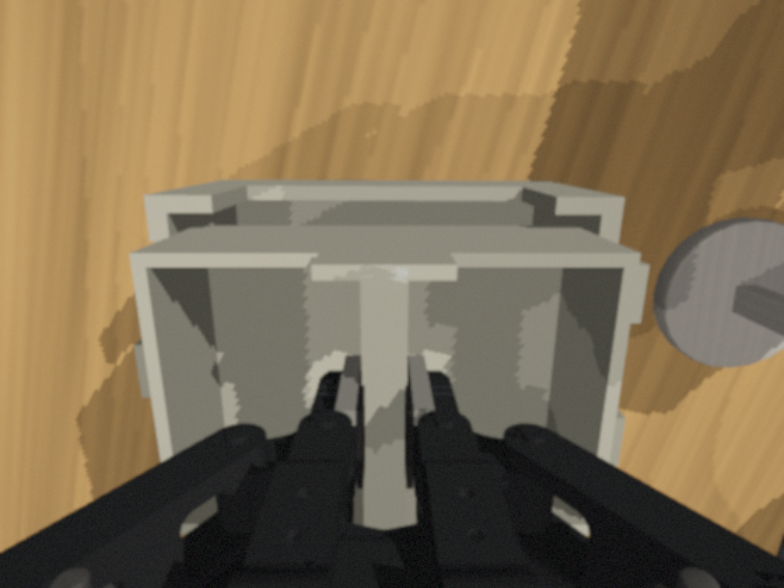

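```bash
python3 -c "
from rel import *
rel('c21.json',[(132,254),(640,256)],[(146,196),(625,197)])"; python3 -m creep '[0,0,-0.04,0, 0,0,-0.06,0, 0,0,-0.06,0]'; python3 -m creep '[0,0,0,0, 0,0,0,0, 0,0,0,0, 0,0,0,0]' 190; python3 st.py;python3 - <<'E'
from h import *
import json
im=imaging.read_camera("wrist"); c=imaging.camera_info("wrist")
json.dump({k:np.array(v).tolist() for k,v in c.items()},open("c22.json","w"))
cv2.imwrite("pics/w22.png",cv2.resize(im[:,:,::-1],None,fx=1.4,fy=1.4))
im=imaging.read_camera("side"); crop("side",im,310,220,430,360,4.2,"pics/d22.png")
E
```

```text
carry [ 0.4864 -0.3373  0.2479  0.0717] base [ 4.860e-01 -3.360e-01 -2.892e+00 -1.200e-03]
carry in base -0.0001 0.0013 dyaw 6.2815152315260825 dz 0.0729
time: 40.43
eef_pos: [0.4855, -0.3345, 0.0896]
tcp_rot: [0.613, 0.79, -0.004, 0.002]
contact_force: [-4.1, 0.2, 5.9]
opening: 0.127
time: 40.77
eef_pos: [0.4853, -0.3337, 0.0879]
tcp_rot: [0.613, 0.79, -0.003, 0.001]
contact_force: [0.3, -0.3, -0.6]
opening: 0.258
40.77 q [-0.772  0.225  1.885 -0.007  1.029 -1.02 ] p [ 0.4853 -0.3337  0.0879] F [ 0.3 -0.3 -0.6] op 0.258
tool x,y,z axes: [-0.249  0.969 -0.006] [ 0.969  0.249 -0.004] [-0.002 -0.006 -1.   ] tilt deg 0.39
```

View pics/w22.png

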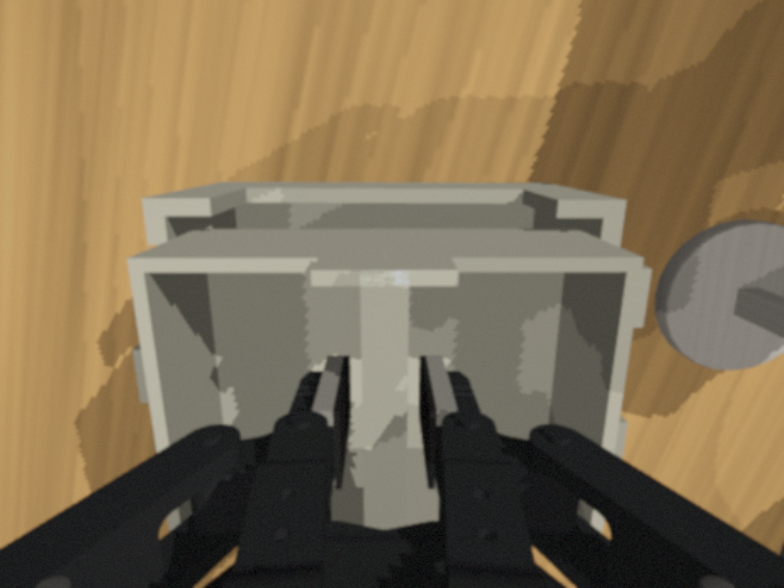

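View pics/d22.png

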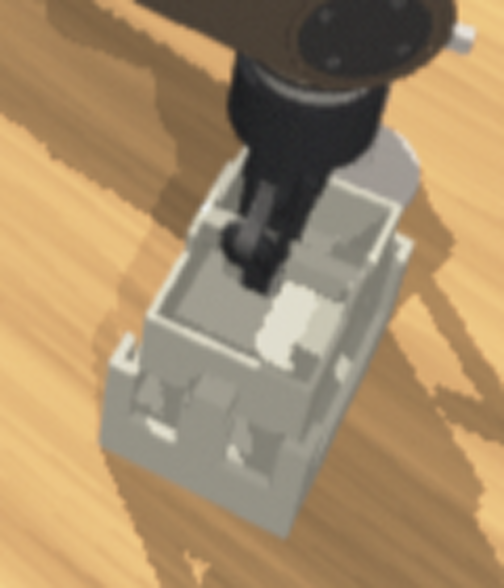

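```bash
python3 -m creep '[0,0,0,0, 0,0,0,0, 0,0,-0.3,0, 0,0,-0.9,0, 0,0,-1.8,0, 0,0,-3,0, 0,0,-4.2,0, 0,0,-5,0, 0,0,-5,0, 0,0,-5,0]' 150; python3 st.py;python3 - <<'E'
from h import *
import json
im=imaging.read_camera("wrist"); c=imaging.camera_info("wrist")
json.dump({k:np.array(v).tolist() for k,v in c.items()},open("c23.json","w"))
cv2.imwrite("pics/w23.png",cv2.resize(im[:,:,::-1],None,fx=1.4,fy=1.4))
im=imaging.read_camera("side"); cv2.imwrite("pics/d23f.png",im[:,:,::-1]); crop("side",im,310,220,430,360,4.2,"pics/d23.png")
im=imaging.read_camera("scene"); crop("scene",im,100,120,240,240,5.5,"pics/s23.png")
E
```

```text
time: 41.7
eef_pos: [0.4862, -0.3337, 0.2157]
tcp_rot: [0.613, 0.79, -0.004, 0.003]
contact_force: [-0.1, 0.4, -0.8]
opening: 0.413
41.7 q [-0.771  0.09   1.789 -0.007  1.255 -1.02 ] p [ 0.4862 -0.3337  0.2157] F [-0.1  0.4 -0.8] op 0.413
tool x,y,z axes: [-0.249  0.968 -0.01 ] [ 0.969  0.249 -0.001] [ 0.001 -0.01  -1.   ] tilt deg 0.56
```

View pics/w23.png

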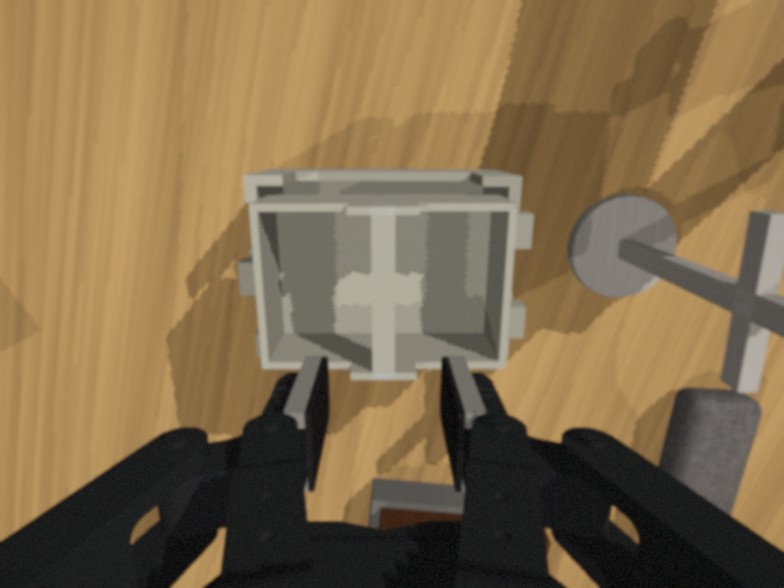

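View pics/d23f.png

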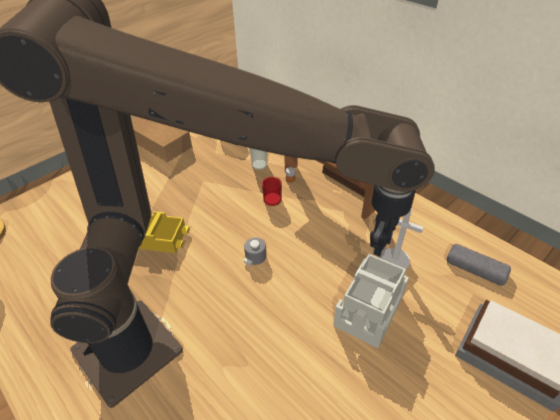

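View pics/s23.png

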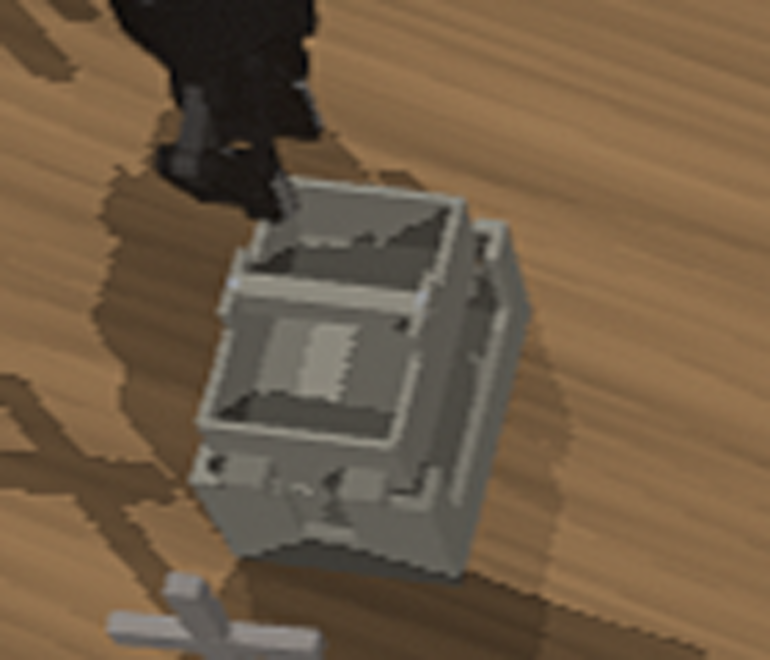

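```bash
python3 -c "
from rel import *
rel('c23.json',[(248,207),(517.5,208)],[(245,177),(522,177)])"; python3 - <<'E'
from h import *
print(ctrl.get_state()["contact_force"],ctrl.get_state()["time"]); print(ctrl.sign_off())
E
```

```text
carry [ 0.4852 -0.3374  0.2478  0.071 ] base [ 0.485  -0.3352 -2.8902 -0.0051]
carry in base 0.0004 0.0022 dyaw 6.279630274758635 dz 0.0761
[-0.52873559  0.33902164  0.24872342] 41.85
the job is handed in; nothing more can be done
None
```

I put the small red cup upright in the base tote and stacked the white carry tote on top, two-lug end over the one-notch end. I handed the job in at 41.9 s of the 67 s; no verdict came back.

**How it went:**
- **Tilting the tool:** the moves have no tilt command, so I pushed repeatedly against the reach limit until the tool had tilted enough. At about 39° one wrist joint reached its limit, so I gripped the cup at about 32°.
- **Cup:** I couldn't reach the base tote at that tilt, so I set the cup down in the open, straightened the tool and gripped it again from above. It went to the middle of the base tote and was let go in contact with the floor.
- **Carry tote:** the first grip missed the bar, because the fingertips sit about 27 mm short of the stated tool point. The second grip, lower down, held. I lowered it until the lugs touched the rims (under 10 N) and then released it.

**Last checks:**
- **Position:** the wrist camera puts the carry tote within about 0.5 mm lengthwise and 2 mm sideways of centre, turned the right way round to within 0.01 rad.
- **Height:** its underside measured 73 mm above the base's at contact. After release it measured 76 mm, a rougher figure because the base height came out 5 mm low in that picture.
- **Cup:** before I closed the totes it was about 3 mm off centre and upright. The carry tote hid it afterwards.
- **Other objects:** the ones in view in the last side picture looked unmoved, but the arm hid part of the riser. I did not measure any of them.

**Disagreements and doubts:**
- The base tote's yaw measured about -2.89 rad, not near +pi/2 as stated. I used the measured value.
- Some joint readings passed the stated limits by a few thousandths of a radian: 2.485 against 2.48 on joint 3, and 0.238 against 0.24 on joint 5. I don't know whether that counts as passing a joint's range.

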